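Reset a divider tote and load the plating kit

ROBOT

A 6-joint arm with a two-finger parallel gripper is mounted at the origin on a cart in front of the work surface, level with it; the furniture and walls round the work are solid. World frame = base frame: x ahead of the robot, y to its left, z up, the work surface at z = 0. Lengths are in m, angles in degrees, forces in N, time in s.
With the tool pointing down it reaches from about 0.4 to 0.925 m from the base axis. Payload 3.4 kg.
Tool frame: the origin (TCP) lies at the very end of the fingers, on their centre line; the grasp point (between the pads) lies 19 mm behind it (arm.hold_point_z is the distance from the TCP to the grasp point, in m); z points along the fingers, y is the line along which they close (so a half turn about z gives the same grasp; the last joint's range is limited). The gripper opens to 85 mm and grips with 20 to 120 N. Pads are 22 mm wide; open, the fingers measure 114 mm over their backs; the gripper's body (76 mm by 85 mm) begins 54 mm behind the grasp point. The pads swing forward as they close: fully open they stand 13 mm farther back than shut.
Start: joints at [72.393, 17.578, 86.31, -0, 76.112, -4.211], TCP at [0.133, 0.559, 0.231] pointing down, gripper open.
Joint ranges: [-179.03, 179.03], [-60, 130.46], [8.19, 133.38], [-81.62, 261.62], [5.75, 156.47], [-153.77, 153.77]. Speed limits (degrees/s): [147.25, 147.25, 180, 180, 180, 180].

INTERFACE

Orientations are given as a 3x3 rotation matrix whose columns are the frame's x, y, z axes.
In Python, from rig import arm gives the robot as it stands. The module is installed in compiled form; this text tells all that it offers.
- The arm moves only by the shell command python3 -m creep 'ROWS' [FORCE]. ROWS is JSON, a list of rows, each a list of 5 numbers: the shift along the tool's x, y, z in units of 0.15 m (1.0 is 0.15 m), then the turn about the tool's z in units of pi rad (1.0 is pi rad), then the opening, from -1 (shut) to 1 (fully open). In form: [[x, y, z, roll, grip], ...]. A call has exactly 10 rows; each row is the pose to reach, as a shift and turn from the pose commanded when the call began, along the tool's axes at that moment, turning the shorter way round; what a row does not reach only later rows make up. A row lasts 1/10 s, in which the tool goes at most 50 mm and 8.59 degrees, less where a joint would pass 70% of its speed; a pose out of reach is approached as far as the arm can. A call with a number of a shift or a turn outside -1 to 1 is refused whole. A call with a gripper value outside its range is refused whole. The fingers move at their own pace and stop on an object; FORCE is the grip in N (left out, the last holds). Time passes only in rows, so rows that repeat a pose let the fingers close, or fill a call up. It gives the time, the measured TCP pose, the force, the opening and the grip force at its end, in the units of the state.
- arm.get_obs(): the state, without advancing time (a new reading comes with each control period).
- arm.get_image(name): name is "scene" or "side" or "wrist"; returns a dict with "color" (384x512x3 uint8, red, green, blue), "intrinsics" (3x3 intrinsics, pixels), "R" (3x3) and "t" (3): a world point X has camera coordinates R X + t; the wrist camera has in their place "mount" (4x4, takes a point from camera to tool coordinates, whose origin is the TCP and whose axes are the flange's). Camera axes: x right, y down, z forward; pixel columns grow to the right and rows downward; lengths in m; the calibration is good to about 2 mm. A picture is of the moment at which its call begins: read the wrist's pose just before it. There is no depth.
- arm.close_job(): hands the job in; it is judged then, once.
The state is a dict: "t": time; "joint_pos": joint angles; "joint_velocities": joint speeds; "joint_torque": joint torques, N m; "position": TCP position; "tcp_rot": TCP orientation; "wrist_force": force on the tool from outside, world axes, zero at the start; "torque": the same for the moment, N m; "width": finger opening in m; "grip_force": force on a finger pad.
Only numpy, scipy, OpenCV 4.12 (cv2) and the standard library are available. Lean on these libraries where they do the work, as an engineer would, in place of code of your own. Each camera call takes 0.05 s, during which the arm holds its last target. There are 200 camera calls.

TASK

First take the timer out of the white tote and lay it face up on the open bench, clear of tote and crate. Next slide the two dividers of the tote so that the middle compartment is twice as long as each of the two equal end compartments. Then pick every pair of tweezers and every petri dish out of the black crate and load the tote: tweezers side by side, flat on the floor and lengthwise in the middle compartment; dishes flat on the floor of the end compartments, no more than one to an end. Leave the comb in the crate and the bottle and flask where they stand.

Things in the scene. Friction and masses are not known exactly. Their poses are not given: they have to be found in the camera images.
- tote: White plastic divider tote, fixed to the bench. Inside 116 mm (its x) by 300 mm (its y, the long way), walls 4 mm thick, rim 32 mm above the bench, inner floor 4 mm above the bench. Origin: centre of its underside; z up. Open-topped; two sliding dividers cut it along y into a left end (+y), a middle and a right end (-y) compartment. It stands either in front of or behind the crate.
- crate: Shallow black crate of jumbled bench things, fixed to the bench. Inside 146 mm (its x) by 312 mm (its y), walls 4 mm thick, rim 24 mm above the bench, inner floor 4 mm above the bench. Origin: centre of its underside; z up.
- divider_left (a joint): Slide of the left (+y) divider in m, positive outward (to the tote's +y). Its middle plane lies at y = +0.045 + value in the tote's frame. Stiff to slide (about 1.5 N), stays where it is left; travel -0.025 to 0.072. Reads 0.030 when the tote is cut 72 / 144 / 72 mm.
- divider_right (a joint): Slide of the right (-y) divider in m, positive outward (to the tote's -y). Its middle plane lies at y = -(0.045 + value) in the tote's frame. Otherwise as the left one.
- divider_left_tab (a point): Grip tab of the left divider, a grey upright plate 6 mm thick across the tote (top of the plate 31.5 mm above the bench). The tab is 44 mm along the tote's x, 10 mm thick along its y, and stands from 30 to 60 mm above the bench; this point is in its middle, 50 mm above the bench, with the tote's axes. Pinch it along the tote's y, or push it.
- divider_right_tab (a point): Grip tab of the right divider, a grey upright plate 6 mm thick across the tote (top of the plate 31.5 mm above the bench). The tab is 44 mm along the tote's x, 10 mm thick along its y, and stands from 30 to 60 mm above the bench; this point is in its middle, 50 mm above the bench, with the tote's axes. Pinch it along the tote's y, or push it.
- tweezers_1_mid (a point): Straight steel tweezers lying flat, 12 mm wide (x), 126 mm long (y), 9 mm high; point at the centre, half-way up. May be absent (None).
- tweezers_2_mid (a point): Straight steel tweezers lying flat, 12 mm wide (x), 126 mm long (y), 9 mm high; point at the centre, half-way up. May be absent (None).
- tweezers_3_mid (a point): Straight steel tweezers lying flat, 12 mm wide (x), 126 mm long (y), 9 mm high; point at the centre, half-way up. May be absent (None).
- dish_1_mid (a point): Closed round petri dish lying flat, diameter 61 mm, 15 mm high; point at its centre, half-way up, z is its axis. May be absent (None).
- dish_2_mid (a point): Closed round petri dish lying flat, diameter 61 mm, 15 mm high; point at its centre, half-way up, z is its axis. May be absent (None).
- comb_mid (a point): Flat grey gel comb (about 111 mm along y, 26 mm wide), not wanted: it stays in the crate. Point at the middle of its bar, 1 mm above its underside; the comb reaches 9 mm to its -x side, 17 mm to its +x side, and is up to 11 mm high.
- bottle_mid (a point): Small bottle with a screw cap, 56 mm across, 104 mm high, bystander standing left of the gel runner; point half-way up.
- flask_mid (a point): Glass conical flask, 64 mm across, 118 mm high, bystander standing left of the gel runner; point half-way up.
- timer_mid (a point): White count-down timer, left lying face up in the right end compartment of the tote: 62 mm (x) by 66 mm (y), 19 mm high (its straight sides 16 mm); point at its centre, 8 mm above its underside, z up. There is free bench for it in front of the gel runner, to the left of tote and crate; any open spot will do.
- bench_free (a point): Centre of a free stretch of bench top in front of the gel runner, about 80 mm (x) by 140 mm (y).

How it is judged:
By the outcome, as a careful person would: the job done as asked, in the order asked, and still so for the second after the job is handed in, with the robot touching nothing.
Of dish_1, dish_2, tweezers_1, tweezers_2, tweezers_3 only 4 to 5 are there at a start; the rules pass over those that are not, and their reading is None.
At some moment in a run one of dish_1, dish_2, tweezers_1, tweezers_2, tweezers_3 may be knocked a few centimetres aside while the robot is not near it.
Once in a run the grip may slacken for a moment while it holds something.
It also fails if it takes over 210 s, if anything falls off the work surface, if the arm or the gripper's body presses on something with over 40 N, if the wrist force passes 120 N, or if a joint passes its speed limit or range.

## Working session

There is one attempt and no reset: what is moved stays moved. The work goes in short steps, Python scripts to look and compute and a shell command to move; the robot and the scene stay as the last step left them, time stands still between calls to the robot, and variables do not carry over. Pictures are saved under pics/ and viewed, at most 14 in all, crops included, and the job is handed in when it is done.

```bash
mkdir -p pics
cat > h.py <<'E'
from rig import arm
import numpy as np, cv2
def grab(n,fn=None,scale=1):
    o=arm.get_obs(); im=arm.get_image(n)
    c=cv2.cvtColor(im["color"],cv2.COLOR_RGB2BGR)
    if n=="wrist":
        M=np.array(im["mount"]); R=np.array(o["tcp_rot"]); p=np.array(o["position"])
        Rw=R@M[:3,:3]; C=R@M[:3,3]+p
    else:
        Rw=np.array(im["R"]).T; C=-Rw@np.array(im["t"])
    if fn: cv2.imwrite("pics/"+fn+".png",c); np.savez("pics/"+fn+".npz",K=im["intrinsics"],Rw=Rw,C=C)
    return c,np.array(im["intrinsics"]),Rw,C
def ray(uv,K,Rw,C,z):
    uv=np.atleast_2d(uv).astype(float)
    d=(np.linalg.inv(K)@np.c_[uv,np.ones(len(uv))].T).T@Rw.T
    s=(z-C[2])/d[:,2]; return C+d*s[:,None]
def proj(P,K,Rw,C):
    q=(np.atleast_2d(P)-C)@Rw@K.T; return q[:,:2]/q[:,2:]
def load(fn):
    d=np.load("pics/"+fn+".npz"); return cv2.imread("pics/"+fn+".png"),d["K"],d["Rw"],d["C"]
E
python3 - <<'E'
from h import *
for n in("scene","side","wrist"):
    c,K,R,C=grab(n,n+"0"); print(n,K.round(1).tolist(),C.round(3),R.round(2).tolist())
a=cv2.imread("pics/scene0.png");b=cv2.imread("pics/side0.png")
cv2.imwrite("pics/both.png",cv2.resize(np.vstack([a,b]),(400,600)))
o=arm.get_obs();print({k:np.round(v,3).tolist() for k,v in o.items()})
E
```

```text
scene [[437.1, 0.0, 257.0], [0.0, 437.1, 187.9], [0.0, 0.0, 1.0]] [ 0.048 -0.595  0.928] [[0.83, -0.41, 0.39], [-0.56, -0.62, 0.55], [0.02, -0.67, -0.74]]
side [[409.5, 0.0, 252.4], [0.0, 409.5, 192.0], [0.0, 0.0, 1.0]] [0.026 0.827 0.77 ] [[-0.85, -0.32, 0.42], [-0.53, 0.51, -0.68], [0.01, -0.8, -0.6]]
wrist [[312.9, 0.0, 255.3], [0.0, 312.9, 187.2], [0.0, 0.0, 1.0]] [0.067 0.574 0.374] [[0.23, 0.94, 0.26], [0.97, -0.22, -0.06], [-0.0, 0.27, -0.96]]
{'t': 0.15, 'joint_pos': [72.393, 17.613, 86.364, 0.0, 76.111, -4.213], 'joint_velocities': [0.012, -0.12, -0.17, 0.099, -0.042, -0.057], 'joint_torque': [-0.0, -45.798, -25.222, -0.0, 0.009, -0.0], 'position': [0.133, 0.559, 0.231], 'tcp_rot': [[-0.973, 0.232, -0.0], [0.232, 0.973, -0.001], [0.0, -0.002, -1.0]], 'wrist_force': [-0.126, 0.804, -0.686], 'torque': [-0.008, 0.032, 0.021], 'grip_force': 0.0, 'width': 0.085}
```

View pics/scene0.png

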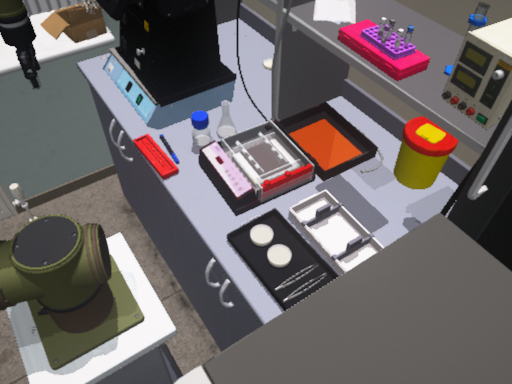

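View pics/side0.png

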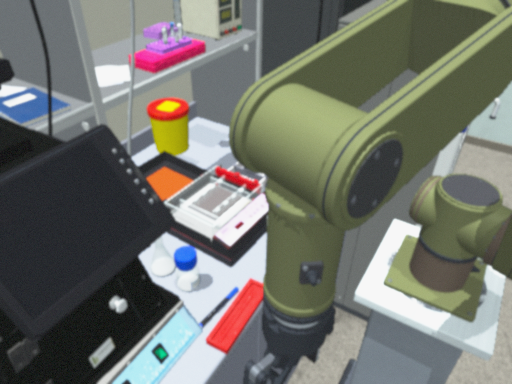

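The scene view shows the crate (centre ~283,258; dishes at 262,235 and 279,256; tweezers ~297,285) and the tote behind it (~337,232), with a dark panel hiding the right ends. The side view is blocked by the arm. Next I turn these pixels into positions.

Run:
```python
from h import *
c,K,R,C=load("scene0")
for n,uv,z in [("crateL",(272,210),.024),("crate near-left",(228,240),.024),("tote backL",(327,192),.032),("tote frontL",(290,209),.032),("dish",(262,235),.019),("dish2",(279,256),.019),("tw",(297,275),.01),("tw2",(305,288),.01),("tabL",(322,210),.06),("tabR",(355,243),.06),("bottle",(200,140),.05),("flask",(226,132),.03),("runner corner",(255,208),.0),("runner L near",(202,150),0.02),("runner farR",(312,180),0.02),("red",(155,155),.01)]:
    print(n,ray(uv,K,R,C,z)[0].round(3))
cv2.imwrite("pics/z.png",cv2.resize(c[170:330,180:400],(792,576),interpolation=cv2.INTER_CUBIC))
```

```text
crateL [ 0.508 -0.015  0.024]
crate near-left [ 0.359 -0.034  0.024]
tote backL [ 0.668 -0.051  0.032]
tote frontL [ 0.546 -0.044  0.032]
dish [ 0.442 -0.065  0.019]
dish2 [ 0.441 -0.14   0.019]
tw [ 0.449 -0.203  0.01 ]
tw2 [ 0.443 -0.242  0.01 ]
tabL [ 0.597 -0.109  0.06 ]
tabR [ 0.598 -0.232  0.06 ]
bottle [0.471 0.306 0.05 ]
flask [0.566 0.316 0.03 ]
runner corner [0.485 0.031 0.   ]
runner L near [0.468 0.294 0.02 ]
runner farR [0.67  0.015 0.02 ]
red [0.343 0.362 0.01 ]
```

View pics/z.png

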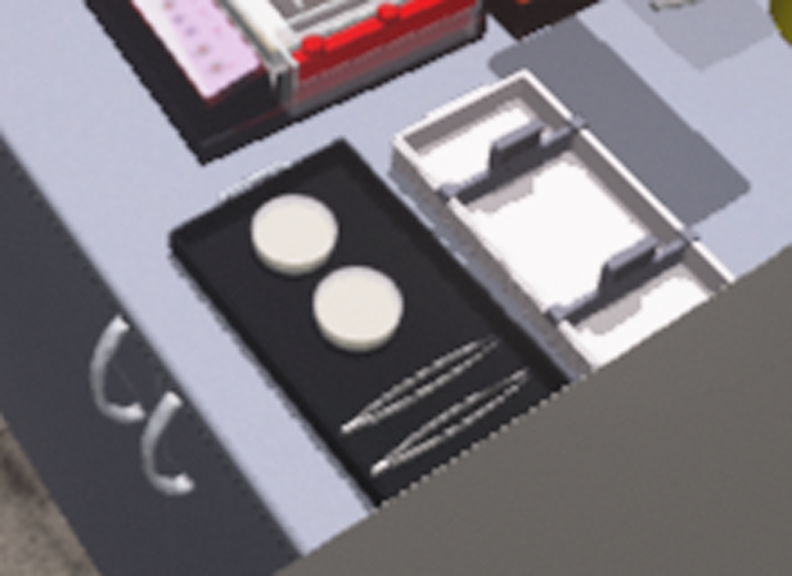

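The zoom shows two dishes and two tweezers in the crate, and the tote along world y with its tabs at (515,145) and (630,260) in the zoom. I move over the work for a look from the wrist.

```bash
python3 -m creep '[[-0.3,0,-0.3,-0.03,1],[-0.6,0,-0.6,-0.06,1],[-0.9,0,-0.8,-0.0745,1],[-1,0,-0.8,-0.0745,1],[-1,0,-0.8,-0.0745,1],[-1,0,-0.8,-0.0745,1],[-1,0,-0.8,-0.0745,1],[-1,0,-0.8,-0.0745,1],[-1,0,-0.8,-0.0745,1],[-1,0,-0.8,-0.0745,1]]'
for i in 1 2 3 4; do :; done
python3 -m creep '[[0,-0.1,0,0,1],[-0.1,-0.2,0,0,1],[-0.2,-0.4,0,0,1],[-0.3,-0.6,0,0,1],[-0.4,-0.8,0,0,1],[-0.5,-1,0,0,1],[-0.5,-1,0,0,1],[-0.5,-1,0,0,1],[-0.5,-1,0,0,1],[-0.5,-1,0,0,1]]'
python3 -m creep '[[-0.1,-0.2,0,0,1],[-0.2,-0.4,0,0,1],[-0.3,-0.6,0,0,1],[-0.4,-0.8,0,0,1],[-0.5,-1,0,0,1],[-0.5,-1,0,0,1],[-0.5,-1,0,0,1],[-0.5,-1,0,0,1],[-0.5,-1,0,0,1],[-0.5,-1,0,0,1]]'
python3 -m creep '[[-0.1,-0.2,0,0,1],[-0.2,-0.4,0,0,1],[-0.2,-0.6,0,0,1],[-0.2,-0.8,0,0,1],[-0.2,-1,0,0,1],[-0.2,-1,0,0,1],[-0.2,-1,0,0,1],[-0.2,-1,0,0,1],[-0.2,-1,0,0,1],[-0.2,-1,0,0,1]]'
python3 -m creep '[[0,-0.2,0,0,1],[0,-0.4,0,0,1],[0,-0.6,0,0,1],[0,-0.8,0,0,1],[0,-1,0,0,1],[0,-1,0,0,1],[0,-1,0,0,1],[0,-1,0,0,1],[0,-1,0,0,1],[0,-1,0,0,1]]'
python3 - <<'E'
from h import *
c,K,R,C=grab("wrist","w1"); print(C.round(3),arm.get_obs()["position"],np.round(arm.get_obs()["joint_pos"],0))
E
```

```text
t: 1.15
position: [0.2782, 0.5247, 0.3508]
tcp_rot: [[-1.0, -0.002, -0.001], [-0.002, 1.0, -0.001], [0.001, -0.001, -1.0]]
wrist_force: [0.2, -0.3, 0.5]
width: 0.0857
grip_force: 0.0
t: 2.15
position: [0.3537, 0.3753, 0.3513]
tcp_rot: [[-1.0, -0.001, -0.0], [-0.001, 1.0, 0.0], [0.0, 0.0, -1.0]]
wrist_force: [0.0, -0.5, -0.4]
width: 0.0853
grip_force: 0.0
t: 3.15
position: [0.4288, 0.2256, 0.3513]
tcp_rot: [[-1.0, -0.002, -0.0], [-0.002, 1.0, 0.0], [0.0, 0.0, -1.0]]
wrist_force: [1.2, 0.4, -0.5]
width: 0.0853
grip_force: 0.0
t: 4.15
position: [0.4592, 0.0756, 0.3513]
tcp_rot: [[-1.0, -0.002, -0.0], [-0.002, 1.0, 0.0], [0.0, 0.0, -1.0]]
wrist_force: [-0.5, -0.2, -0.1]
width: 0.0854
grip_force: 0.0
t: 5.15
position: [0.4593, -0.0744, 0.3514]
tcp_rot: [[-1.0, -0.002, 0.0], [-0.002, 1.0, 0.0], [-0.0, 0.0, -1.0]]
wrist_force: [-0.2, 0.2, 0.2]
width: 0.0856
grip_force: 0.0
[ 0.392 -0.076  0.494] [ 0.45933121 -0.07452829  0.35137182] [ -14.    4.   86.    0.   89. -105.]
```

View pics/w1.png

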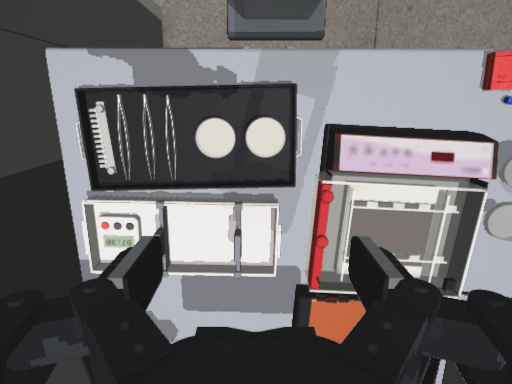

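The wrist view shows all: comb (103,140), tweezers at columns 123,148,170, dishes at (215,138) and (265,138), timer (118,233) in the right end, tabs at columns ~163 and ~238, and free bench at (390,90). Next I measure.

Run:
```python
from h import *
c,K,R,C=load("w1")
for n,uv,z in [("crate c1",(77,90),.024),("c2",(297,84),.024),("c3",(296,186),.024),("c4",(86,189),.024),
 ("tote1",(82,203),.032),("2",(279,201),.032),("3",(278,275),.032),("4",(88,275),.032),
 ("dish",(215,138),.019),("dishL",(265,138),.019),("timer",(118,231),.023),("bench edge",(400,49),0),("runner edge",(400,128),0.02),("divL top",(237,204),.0315),("divL",(237,274),.0315),("divR",(160,204),.0315),("divR",(161,274),.0315),("right bench edge",(60,200),0)]:
    print(n,ray(uv,K,R,C,z)[0].round(4)[:2])
hsv=cv2.cvtColor(c,cv2.COLOR_BGR2HSV)
g=cv2.cvtColor(c,cv2.COLOR_BGR2GRAY)
roi=np.zeros_like(g);roi[95:183,92:292]=255
m=((g>75)&(roi>0)).astype(np.uint8)
m=cv2.morphologyEx(m,cv2.MORPH_CLOSE,np.ones((5,7),np.uint8))
n,l,s,ce=cv2.connectedComponentsWithStats(m)
for i in range(1,n):
    if s[i,4]>60:
        pts=np.argwhere(l==i)[:,::-1].astype(np.float32)
        z=.019 if 1200<s[i,4] else .0085
        W=ray(pts,K,R,C,z)[:,:2].astype(np.float32)
        (cx,cy),wh,a=cv2.minAreaRect(W); mean=W.mean(0); ev=np.linalg.svd(W-mean,full_matrices=False)[2][0]
        print(s[i],"c",round(cx,4),round(cy,4),"mean",mean.round(4),"wh",np.round(wh,4),"axis deg",round(np.degrees(np.arctan2(ev[1],ev[0])),1))
cv2.imwrite("pics/z1.png",cv2.resize(c[75:290,55:305],(800,600),interpolation=cv2.INTER_CUBIC)[:, :])
```

```text
crate c1 [ 0.3775 -0.331 ]
c2 [ 0.369  -0.0154]
c3 [ 0.5202 -0.0114]
c4 [ 0.5253 -0.3393]
tote1 [ 0.5456 -0.3442]
2 [ 0.5422 -0.038 ]
3 [ 0.6715 -0.0369]
4 [ 0.6716 -0.3528]
dish [ 0.4464 -0.1358]
dishL [ 0.4464 -0.0602]
timer [ 0.5965 -0.298 ]
bench edge [0.319  0.1365]
runner edge [0.4312 0.1416]
divL top [ 0.5473 -0.1033]
divL [ 0.6699 -0.1051]
divR [ 0.5473 -0.2233]
divR [ 0.67   -0.2315]
right bench edge [ 0.5511 -0.3985]
[  92   95   38   85 1920] c 0.4476 -0.2934 mean [ 0.4486 -0.2934] wh [0.1262 0.0533] axis deg 1.7
[142  95  13  85 679] c 0.4485 -0.2402 mean [ 0.4476 -0.2402] wh [0.1289 0.0158] axis deg 0.3
[165  95  11  85 651] c 0.4485 -0.2067 mean [ 0.4492 -0.2067] wh [0.0153 0.1289] axis deg -0.1
[ 195  117   41   42 1349] c 0.4462 -0.1359 mean [ 0.4459 -0.1359] wh [0.0606 0.0617] axis deg -24.4
[ 245  117   41   41 1341] c 0.4454 -0.0602 mean [ 0.445  -0.0602] wh [0.06   0.0606] axis deg -4.6
```

View pics/z1.png

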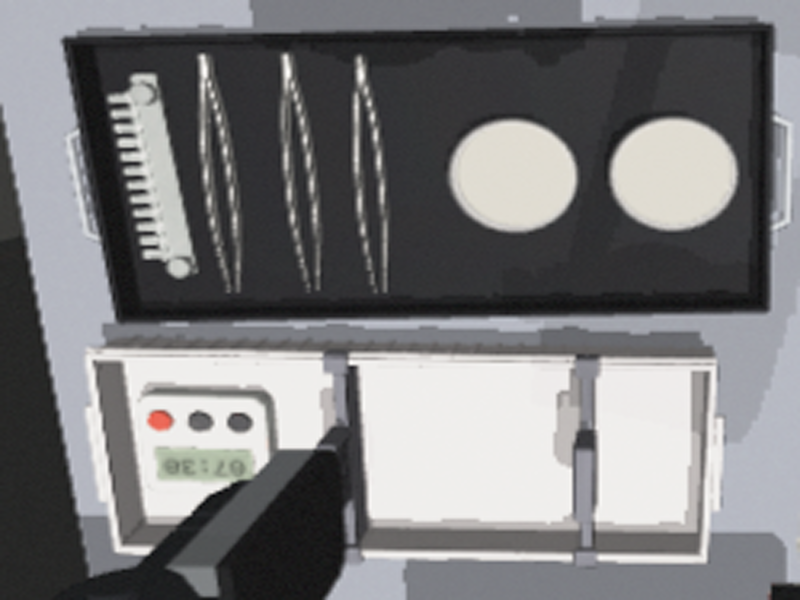

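The zoom confirms three tweezers lying along world x, the dishes and the comb; the timer sits in the right end of the tote, its far side hidden by a finger. I move above the timer with the gripper turned 90°, to measure it closely.

```bash
cat > /dev/null; python3 -m creep '[[-0.2,-0.2,0,0,1],[-0.4,-0.4,0,0,1],[-0.6,-0.6,0,0,1],[-0.8,-0.8,0,0,1],[-0.98,-1,0,0,1],[-0.98,-1,0,0.04,1],[-0.98,-1,0,0.08,1],[-0.98,-1,0,0.12,1],[-0.98,-1,0,0.16,1],[-0.98,-1,0,0.2,1]]' >/dev/null
python3 -m creep '[[-0.05,0,0,0.04,1],[0,-0.1,0,0.08,1],[0.1,-0.15,0,0.12,1],[0.2,-0.3,0,0.16,1],[0.28,-0.39,0.1,0.2,1],[0.28,-0.39,0.2,0.25,1],[0.28,-0.39,0.4,0.3,1],[0.28,-0.39,0.6,0.3,1],[0.28,-0.39,0.7,0.3,1],[0.28,-0.39,0.7,0.3,1]]'
python3 - <<'E'
from h import *
c,K,R,C=grab("wrist","w2"); print(C.round(3),np.round(arm.get_obs()["joint_pos"],0))
E
```

```text
t: 7.2
position: [0.5364, -0.2466, 0.2435]
tcp_rot: [[-0.001, 1.0, -0.005], [1.0, 0.001, 0.003], [0.003, -0.005, -1.0]]
wrist_force: [0.2, 0.0, 0.4]
width: 0.0853
grip_force: 0.0
[ 0.537 -0.18   0.387] [-29.  18.  83.   0.  79. -29.]
```

View pics/w2.png

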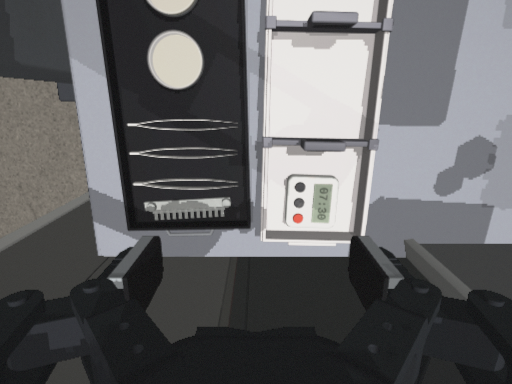

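The view shows the timer (286–338, 175–226), the tote rim (cols ~263–385, end rim row ~240), the dividers at rows ~24 and ~143, and all tweezers.

Run:
```python
from h import *
c,K,R,C=load("w2")
for n,uv,z in [("timer tl",(289,176),.02),("tr",(338,177),.02),("br",(336,226),.02),("bl",(286,225),.02),("rim end outer L",(262,240),.032),("rim end outer R",(368,243),.032),("rim L at 100",(265,100),.032),("rim R at 100",(384,100),.032),("rim R at 60",(388,60),.032),("div2 L",(268,142),.0315),("div2 R",(375,144),.0315),("div1 L",(273,22),.0315),("div1R",(388,25),.0315),("tabR",(324,146),.06),("tabL",(335,17),.06)]:
    print(n,ray(uv,K,R,C,z)[0].round(4)[:2])
g=cv2.cvtColor(c,cv2.COLOR_BGR2GRAY)
for r in (75,100,120,165,215): print(r,g[r,245:400:1].tolist()[10:30],g[r,360:395].tolist())
```

```text
timer tl [ 0.5757 -0.2665]
tr [ 0.6346 -0.2676]
br [ 0.6365 -0.3308]
bl [ 0.5737 -0.3296]
rim end outer L [ 0.5435 -0.3446]
rim end outer R [ 0.6742 -0.3483]
rim L at 100 [ 0.5458 -0.1785]
rim R at 100 [ 0.6755 -0.1785]
rim R at 60 [ 0.6753 -0.1378]
div2 L [ 0.5496 -0.2243]
div2 R [ 0.6707 -0.2265]
div1 L [ 0.5534 -0.1012]
div1R [ 0.6718 -0.1041]
tabR [ 0.6071 -0.2249]
tabL [ 0.6104 -0.1033]
75 [174, 172, 156, 146, 100, 100, 100, 100, 99, 138, 216, 204, 186, 222, 223, 208, 231, 231, 231, 231] [231, 231, 231, 231, 229, 216, 177, 178, 177, 173, 145, 87, 83, 83, 82, 82, 81, 83, 99, 164, 224, 231, 228, 224, 183, 123, 117, 118, 118, 119, 119, 120, 118, 118, 117]
100 [175, 170, 145, 120, 120, 120, 119, 118, 144, 219, 226, 196, 229, 231, 223, 226, 232, 232, 232, 232] [232, 227, 189, 178, 177, 178, 177, 159, 97, 84, 83, 84, 84, 83, 80, 93, 156, 223, 231, 228, 226, 194, 118, 117, 118, 119, 117, 118, 119, 120, 119, 118, 118, 119, 118]
120 [175, 175, 165, 118, 120, 120, 120, 122, 165, 227, 200, 221, 232, 227, 205, 230, 233, 232, 233, 232] [221, 165, 149, 150, 146, 128, 84, 80, 80, 79, 81, 80, 80, 103, 178, 228, 231, 228, 223, 153, 118, 118, 121, 120, 120, 120, 119, 120, 119, 119, 120, 120, 120, 119, 120]
165 [157, 150, 115, 100, 100, 101, 113, 167, 219, 178, 215, 226, 220, 224, 228, 229, 228, 228, 229, 228] [152, 89, 85, 84, 84, 84, 85, 86, 125, 209, 231, 231, 229, 216, 176, 176, 175, 175, 176, 176, 175, 175, 175, 176, 174, 174, 175, 174, 177, 177, 176, 175, 174, 175, 175]
215 [119, 119, 120, 120, 118, 125, 164, 173, 152, 176, 173, 190, 229, 233, 232, 232, 232, 233, 233, 233] [85, 83, 116, 200, 230, 232, 228, 195, 122, 119, 119, 118, 120, 119, 118, 117, 120, 119, 120, 118, 119, 120, 120, 120, 120, 118, 118, 118, 119, 119, 118, 119, 118, 119, 119]
```

```bash
python3 -m creep '[[-0.1,0.15,0,0,1],[-0.2,0.3,0.1,0,0.7],[-0.346,0.458,0.25,0,0.7],[-0.346,0.458,0.4,0,0.7],[-0.346,0.458,0.6,0,0.7],[-0.346,0.458,0.8,0,0.7],[-0.346,0.458,1,0,0.7],[-0.346,0.458,1,0,0.7],[-0.346,0.458,1,0,0.7],[-0.346,0.458,1,0,0.7]]' 30
python3 -m creep '[[0,0,0.1,0,0.7],[0,0,0.2,0,0.7],[0,0,0.3,0,0.7],[0,0,0.4,0,0.7],[0,0,0.45,0,0.7],[0,0,0.5,0,0.7],[0,0,0.54,0,0.7],[0,0,0.56,0,0.7],[0,0,0.56,0,0.7],[0,0,0.56,0,0.7]]'
```

```text
t: 8.25
position: [0.6086, -0.3008, 0.099]
tcp_rot: [[-0.0, 1.0, 0.004], [1.0, 0.001, -0.002], [-0.002, 0.004, -1.0]]
wrist_force: [0.4, 0.2, -0.2]
width: 0.0723
grip_force: 0.0
t: 9.25
position: [0.607, -0.3001, 0.0127]
tcp_rot: [[-0.0, 1.0, 0.001], [1.0, 0.0, -0.0], [-0.0, 0.001, -1.0]]
wrist_force: [0.7, 0.5, 0.4]
width: 0.0727
grip_force: 0.0
```

```bash
python3 -m creep '[[0,-0.01,0.02,0,0.7],[0,-0.01,0.04,0,0.7],[0,-0.01,0.06,0,0.7],[0,-0.01,0.06,0,0.7],[0,-0.01,0.06,0,0.7],[0,-0.01,0.06,0,0.7],[0,-0.01,0.06,0,0.7],[0,-0.01,0.06,0,0.7],[0,-0.01,0.06,0,0.7],[0,-0.01,0.06,0,0.7]]' 40
python3 -m creep '[[0,0,0,0,0.5],[0,0,0,0,0.3],[0,0,0,0,0.2],[0,0,0,0,0.2],[0,0,0,0,0.2],[0,0,0,0,0.2],[0,0,0,0,0.2],[0,0,0,0,0.2],[0,0,0,0,0.2],[0,0,0,0,0.2]]' 40
```

```text
t: 10.25
position: [0.6052, -0.2999, 0.0034]
tcp_rot: [[-0.0, 1.0, 0.0], [1.0, 0.0, -0.0], [-0.0, 0.0, -1.0]]
wrist_force: [-0.3, 0.2, 0.8]
width: 0.0725
grip_force: 0.0
t: 11.25
position: [0.6054, -0.3, 0.0036]
tcp_rot: [[-0.0, 1.0, 0.001], [1.0, 0.0, -0.0], [-0.0, 0.001, -1.0]]
wrist_force: [-0.4, 0.5, 5.4]
width: 0.0608
grip_force: 44.4
```

```bash
python3 -m creep '[[0,0,-0.05,0,0.2],[0,0,-0.12,0,0.2],[0,0,-0.22,0,0.2],[0,0,-0.34,0,0.2],[0,0,-0.46,0,0.2],[0,0,-0.58,0,0.2],[0,0,-0.68,0,0.2],[0,0,-0.76,0,0.2],[0,0,-0.8,0,0.2],[0,0,-0.8,0,0.2]]' 60 | tail -2
python3 -m creep '[[0.05,-0.05,0,0,0.2],[0.15,-0.15,0,0,0.2],[0.3,-0.3,0,0,0.2],[0.45,-0.45,0,0,0.2],[0.6,-0.6,0,0,0.2],[0.7,-0.7,0,0,0.2],[0.8,-0.8,0,0,0.2],[0.9,-0.9,0,0,0.2],[1,-1,0,0,0.2],[1,-1,0,0,0.2]]' | tail -2
python3 -m creep '[[0.1,-0.05,0,0,0.2],[0.2,-0.15,0,0,0.2],[0.3,-0.2,0,0,0.2],[0.45,-0.3,0,0,0.2],[0.6,-0.4,0,0,0.2],[0.7,-0.45,0,0,0.2],[0.8,-0.5,0,0,0.2],[0.9,-0.513,0,0,0.2],[1,-0.513,0,0,0.2],[1,-0.513,0,0,0.2]]'|tail -2
python3 -m creep '[[0.1,0,0,-0.04,0.2],[0.2,0,0,-0.08,0.2],[0.3,0,0,-0.12,0.2],[0.45,0,0,-0.16,0.2],[0.6,0,0,-0.2,0.2],[0.7,0,0,-0.24,0.2],[0.8,0,0,-0.28,0.2],[0.9,0,0,-0.32,0.2],[1,0,0,-0.36,0.2],[1,0,0,-0.4,0.2]]'
python3 -m creep '[[0,0,0,-0.02,0.2],[0,0,0,-0.05,0.2],[0,0,0,-0.08,0.2],[0,0,0,-0.1,0.2],[0,0,0,-0.1,0.2],[0,0,0,-0.1,0.2],[0,0,0,-0.1,0.2],[0,0,0,-0.1,0.2],[0,0,0,-0.1,0.2],[0,0,0,-0.1,0.2]]'
python3 - <<'E'
from h import *
a=grab("wrist","w3")[0];b=grab("side","s3")[0]
cv2.imwrite("pics/z3.png",cv2.resize(np.hstack([a,b]),(800,300)))
E
```

```text
width: 0.0599
grip_force: 65.8
width: 0.0603
grip_force: 65.9
width: 0.0601
grip_force: 65.9
t: 15.25
position: [0.379, 0.1514, 0.1234]
tcp_rot: [[-0.953, 0.302, 0.001], [0.302, 0.953, 0.001], [-0.001, 0.001, -1.0]]
wrist_force: [0.3, -0.2, -0.2]
width: 0.0605
grip_force: 65.9
t: 16.25
position: [0.3781, 0.1501, 0.1233]
tcp_rot: [[-1.0, -0.0, 0.0], [-0.0, 1.0, 0.0], [-0.0, 0.0, -1.0]]
wrist_force: [0.2, -0.5, -0.4]
width: 0.0603
grip_force: 70.2
```

View pics/z3.png

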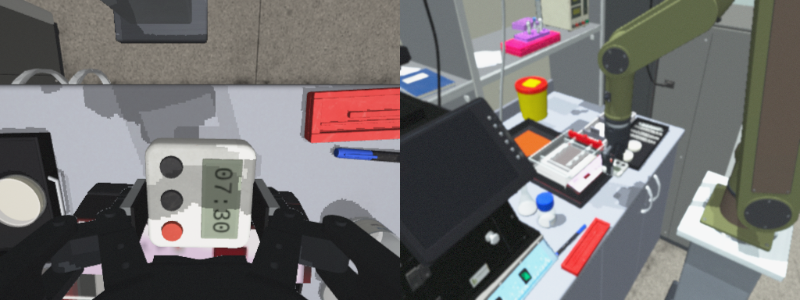

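The timer hangs level, face up, between the pads over free bench (~200,190 in the left panel). I lower and release it.

```bash
python3 -m creep '[[0,0,0.1,0,0.2],[0,0,0.25,0,0.2],[0,0,0.4,0,0.2],[0,0,0.55,0,0.2],[0,0,0.65,0,0.2],[0,0,0.72,0,0.2],[0,0,0.77,0,0.2],[0,0,0.79,0,0.2],[0,0,0.8,0,0.2],[0,0,0.81,0,0.2]]'
python3 -m creep '[[0,0,0.003,0,0.2],[0,0,0.003,0,0.2],[0,0,0.003,0,0.3],[0,0,0.003,0,0.45],[0,0,0.003,0,0.6],[0,0,0.003,0,0.7],[0,0,0.003,0,0.8],[0,0,-0.05,0,0.8],[0,0,-0.2,0,0.8],[0,0,-0.35,0,0.8]]'
python3 -m creep '[[0,0,-0.2,0,0.8],[0,0,-0.4,0,0.8],[0,-0.1,-0.6,0,0.8],[0,-0.3,-0.6,0,0.8],[0,-0.5,-0.6,0,0.8],[0,-0.7,-0.6,0,0.8],[-0.1,-1,-0.6,0,0.8],[-0.3,-1,-0.6,0,0.8],[-0.5,-1,-0.6,0,0.8],[-0.7,-1,-0.6,0,0.8]]'
```

```text
t: 17.35
position: [0.3786, 0.1502, 0.0021]
tcp_rot: [[-1.0, -0.0, 0.001], [-0.0, 1.0, 0.0], [-0.001, 0.0, -1.0]]
wrist_force: [-0.6, 0.2, -0.2]
width: 0.0601
grip_force: 70.3
t: 18.35
position: [0.3775, 0.1499, 0.0549]
tcp_rot: [[-1.0, -0.0, -0.002], [-0.0, 1.0, -0.0], [0.002, -0.0, -1.0]]
wrist_force: [0.1, 0.6, -0.9]
width: 0.077
grip_force: 0.0
t: 19.35
position: [0.4839, -0.0009, 0.1449]
tcp_rot: [[-1.0, 0.002, 0.0], [0.002, 1.0, 0.0], [-0.0, 0.0, -1.0]]
wrist_force: [-0.2, 0.1, -1.1]
width: 0.0768
grip_force: 0.0
```

```bash
python3 -m creep '[[-0.2,-0.2,0,0,0.2],[-0.4,-0.4,0,0,0],[-0.6,-0.6,0,0,0],[-0.833,-0.68,0,0,0],[-0.833,-0.68,0.15,0,0],[-0.833,-0.68,0.3,0,0],[-0.833,-0.68,0.45,0,0],[-0.833,-0.68,0.6,0,0],[-0.833,-0.68,0.7,0,0],[-0.833,-0.68,0.726,0,0]]'
python3 -m creep '[[0,0,0,0,-0.3],[0,0,0,0,-0.6],[0,0,0,0,-1],[0,0,0,0,-1],[0,0,0,0,-1],[0,0,0,0,-1],[0,0,0,0,-1],[0,0,0,0,-1],[0,0,0,0,-1],[0,0,0,0,-1]]' 30
```

```text
t: 20.35
position: [0.6064, -0.1014, 0.0338]
tcp_rot: [[-1.0, -0.0, -0.004], [-0.0, 1.0, 0.001], [0.004, 0.001, -1.0]]
wrist_force: [-0.6, 0.7, -0.5]
width: 0.0428
grip_force: 0.0
t: 21.35
position: [0.609, -0.1021, 0.0367]
tcp_rot: [[-1.0, 0.0, 0.002], [0.0, 1.0, -0.0], [-0.002, -0.0, -1.0]]
wrist_force: [-0.3, 0.6, 6.3]
width: 0.0097
grip_force: 33.4
```

```bash
python3 -m creep '[[0,-0.02,0,0,-1],[0,-0.04,0,0,-1],[0,-0.06,0,0,-1],[0,-0.08,0,0,-1],[0,-0.099,0,0,-1],[0,-0.099,0,0,-1],[0,-0.099,0,0,-1],[0,-0.099,0,0,-1],[0,-0.099,0,0,-1],[0,-0.099,0,0,-1]]'
python3 -m creep '[[0,0,0,0,-0.6],[0,0,0,0,-0.3],[0,0,0,0,0],[0,0,0,0,0],[0,0,-0.2,0,0],[0,0,-0.35,0,0],[0,-0.2,-0.35,0,0],[0,-0.4,-0.35,0,0],[0,-0.6,-0.35,0,0],[0,-0.723,-0.35,0,0]]'
python3 -m creep '[[0,0,0,0,0],[0,0,0.1,0,0],[0,0,0.2,0,0],[0,0,0.3,0,0],[0,0,0.35,0,0],[0,0,0.35,0,-0.3],[0,0,0.35,0,-0.6],[0,0,0.35,0,-1],[0,0,0.35,0,-1],[0,0,0.35,0,-1]]'
python3 -m creep '[[0,0,0,0,-1],[0,0,0,0,-1],[0,-0.05,0,0,-1],[0,-0.1,0,0,-1],[0,-0.15,0,0,-1],[0,-0.2,0,0,-1],[0,-0.25,0,0,-1],[0,-0.277,0,0,-1],[0,-0.277,0,0,-1],[0,-0.277,0,0,-1]]'
python3 -m creep '[[0,0,0,0,-0.6],[0,0,0,0,-0.3],[0,0,0,0,0],[0,0,0,0,0],[0,0,-0.2,0,0],[0,0,-0.4,0,0],[0.2,0.2,-0.6,0,0],[0.4,0.4,-0.8,0,0],[0.6,0.6,-0.9,0,0],[0.6,0.6,-0.9,0,0]]'
python3 - <<'E'
from h import *
c,K,R,C=grab("wrist","w4");print(C)
cv2.imwrite("pics/z4.png",cv2.resize(c[150:384,60:372],(800,600),interpolation=cv2.INTER_CUBIC))
E
```

```text
t: 22.35
position: [0.6088, -0.1169, 0.0367]
tcp_rot: [[-1.0, 0.0, 0.002], [0.0, 1.0, -0.0], [-0.002, -0.0, -1.0]]
wrist_force: [-0.3, 0.2, 6.1]
width: 0.0093
grip_force: 33.5
t: 23.35
position: [0.6082, -0.2272, 0.0879]
tcp_rot: [[-1.0, 0.001, 0.0], [0.001, 1.0, -0.001], [-0.0, -0.001, -1.0]]
wrist_force: [-0.4, -0.5, -0.1]
width: 0.0427
grip_force: 0.0
t: 24.35
position: [0.6087, -0.225, 0.0361]
tcp_rot: [[-1.0, 0.001, 0.001], [0.001, 1.0, 0.0], [-0.001, 0.0, -1.0]]
wrist_force: [-0.8, 1.7, 0.6]
width: 0.0095
grip_force: 32.8
t: 25.35
position: [0.6079, -0.2689, 0.0361]
tcp_rot: [[-1.0, 0.0, 0.0], [0.0, 1.0, -0.002], [-0.0, -0.002, -1.0]]
wrist_force: [-2.7, -1.4, 4.7]
width: 0.0094
grip_force: 33.6
t: 26.35
position: [0.514, -0.1729, 0.1726]
tcp_rot: [[-1.0, -0.002, -0.001], [-0.002, 1.0, 0.001], [0.001, 0.001, -1.0]]
wrist_force: [0.9, 0.3, -0.7]
width: 0.0425
grip_force: 0.0
[ 0.44654951 -0.17427827  0.31582319]
```

View pics/w4.png

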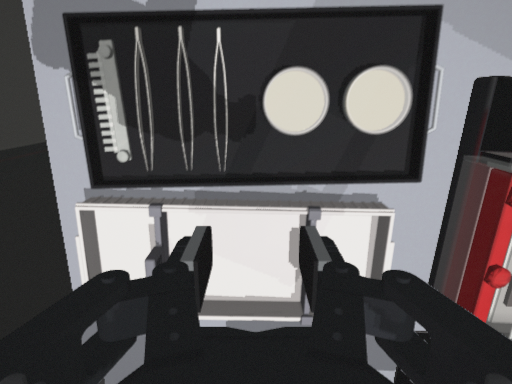

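The view shows the dividers at columns ~155 and ~314 on the front rim, with the rim ends at ~77 and ~392. I measure these sharply.

Run:
```python
from h import *
c,K,R,C=load("w4")
g=cv2.cvtColor(c,cv2.COLOR_BGR2GRAY)
for r in (205,208,210,214,220): 
  print(r,g[r,66:106].tolist(),g[r,145:175].tolist(),g[r,300:330].tolist(),g[r,365:400].tolist())
for u in (77,155,314,392): print(ray((u,208),K,R,C,.032)[0].round(4))
cv2.imwrite("pics/z4.png",cv2.resize(c[190:260,60:410],(800,160),interpolation=cv2.INTER_CUBIC))
```

```text
205 [176, 176, 178, 176, 176, 176, 176, 175, 178, 185, 190, 209, 197, 204, 206, 200, 207, 198, 208, 209, 211, 210, 214, 214, 213, 214, 213, 216, 219, 219, 219, 220, 224, 224, 223, 224, 223, 223, 223, 223] [221, 219, 217, 198, 135, 84, 82, 82, 81, 78, 80, 79, 82, 83, 83, 77, 70, 127, 205, 210, 209, 209, 207, 206, 203, 202, 202, 201, 200, 199] [91, 93, 95, 98, 97, 97, 96, 94, 88, 85, 83, 80, 84, 86, 86, 88, 87, 87, 87, 89, 94, 91, 90, 90, 94, 97, 96, 97, 96, 94] [89, 92, 96, 96, 97, 95, 94, 93, 92, 91, 89, 90, 92, 95, 98, 95, 94, 96, 101, 118, 143, 162, 172, 176, 177, 178, 177, 178, 178, 177, 176, 179, 177, 175, 178]
208 [176, 178, 178, 177, 177, 175, 176, 177, 188, 220, 233, 232, 232, 232, 231, 230, 231, 231, 230, 231, 231, 230, 231, 231, 232, 232, 231, 231, 231, 231, 232, 232, 231, 231, 231, 231, 230, 231, 230, 230] [214, 214, 210, 182, 140, 138, 139, 138, 139, 139, 138, 137, 137, 137, 134, 119, 103, 165, 199, 195, 195, 196, 194, 198, 198, 196, 196, 195, 195, 195] [213, 210, 207, 209, 208, 203, 179, 128, 94, 64, 73, 76, 75, 74, 73, 72, 71, 71, 71, 75, 108, 162, 180, 186, 185, 184, 18
[... 1613 characters left out ...]
 233, 227, 177, 107, 103, 103, 103, 102, 103, 101, 104, 103, 102, 102, 100, 102, 110, 165, 229, 233, 233, 234, 234, 234, 233, 233, 234, 234] [234, 234, 234, 234, 234, 234, 234, 233, 222, 168, 143, 144, 146, 146, 128, 74, 57, 58, 55, 56, 57, 84, 166, 227, 231, 233, 234, 234, 234, 234] [149, 149, 150, 150, 147, 133, 76, 51, 66, 77, 91, 122, 142, 144, 140, 134, 158, 201, 210, 212, 221, 231, 232, 231, 232, 231, 231, 231, 232, 233] [234, 234, 234, 234, 234, 230, 207, 180, 178, 179, 178, 179, 161, 108, 83, 81, 82, 83, 83, 83, 84, 84, 84, 87, 119, 189, 229, 233, 221, 190, 177, 176, 177, 177, 177]
[ 0.5457 -0.3441  0.032 ]
[ 0.5456 -0.2695  0.032 ]
[ 0.5455 -0.1171  0.032 ]
[ 0.5454 -0.0422  0.032 ]
```

View pics/z4.png

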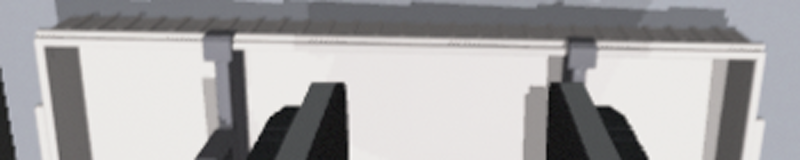

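The tote view shows a symmetric cut, within ~1 mm of 72/144/72. Now I measure the loads.

```bash
cat >> h.py <<'E'
def loads(fn,thr=95):
    c,K,R,C=load(fn)
    g=cv2.cvtColor(c,cv2.COLOR_BGR2GRAY)
    # crate interior polygon from its known place
    P=np.array([[.3755,-.325,.004],[.5185,-.325,.004],[.5185,-.022,.004],[.3755,-.022,.004]])
    roi=np.zeros_like(g); cv2.fillPoly(roi,[proj(P,K,R,C).astype(np.int32)],255)
    m=((g>thr)&(roi>0)).astype(np.uint8); m=cv2.morphologyEx(m,cv2.MORPH_CLOSE,np.ones((7,7),np.uint8))
    n,l,s,ce=cv2.connectedComponentsWithStats(m)
    for i in range(1,n):
        if s[i,4]<150: continue
        pts=np.argwhere(l==i)[:,::-1].astype(np.float32)
        W=ray(pts,K,R,C,.0085)[:,:2].astype(np.float32); wh=sorted(cv2.minAreaRect(W)[1])
        if wh[0]>.05: W=ray(pts,K,R,C,.019)[:,:2].astype(np.float32)
        (cx,cy),wh,a=cv2.minAreaRect(W); ev=np.linalg.svd(W-W.mean(0),full_matrices=False)[2][0]
        print("px",ce[i].round(0),"c",round(cx,4),round(cy,4),"wh",np.round(sorted(wh),4),"ax",round((np.degrees(np.arctan2(ev[1],ev[0]))+90)%180-90,1))
E
python3 - <<'E'
from h import *
loads("w4"); loads("w4",70)
for uv in [(60,15),(438,10),(422,182),(92,187)]: print(ray(uv,*load("w4")[1:],.024)[0].round(4))
E
```

```text
px [143. 101.] c 0.4478 -0.2803 wh [0.0131 0.1294] ax 0.1
px [184.  98.] c 0.4468 -0.2409 wh [0.0132 0.1291] ax 0.6
px [220.  97.] c 0.4477 -0.2068 wh [0.0128 0.1294] ax 0.1
px [110. 103.] c 0.4499 -0.3125 wh [0.0254 0.1118] ax 2.7
px [378.  99.] c 0.446 -0.0609 wh [0.0608 0.0609] ax -83.8
px [296. 101.] c 0.447 -0.1369 wh [0.0597 0.0608] ax -28.6
px [184.  98.] c 0.447 -0.2408 wh [0.0139 0.131 ] ax 0.5
px [143.  99.] c 0.4479 -0.2798 wh [0.015  0.1312] ax -0.1
px [220.  99.] c 0.4487 -0.2071 wh [0.0134 0.1314] ax -0.0
px [110. 102.] c 0.4497 -0.3125 wh [0.026  0.1122] ax 2.4
px [378.  99.] c 0.446 -0.0617 wh [0.0608 0.0632] ax -83.3
px [296. 100.] c 0.447 -0.1362 wh [0.0606 0.0609] ax -32.0
[ 0.3773 -0.3375  0.024 ]
[ 0.3729 -0.0206  0.024 ]
[ 0.5217 -0.0127  0.024 ]
[ 0.527  -0.3312  0.024 ]
```

```bash
python3 -m creep '[[0.15,-0.1,0,0,-0.48],[0.3,-0.2,0,0,-0.48],[0.467,-0.203,0.1,0,-0.48],[0.467,-0.203,0.25,0,-0.48],[0.467,-0.203,0.4,0,-0.48],[0.467,-0.203,0.55,0,-0.48],[0.467,-0.203,0.7,0,-0.48],[0.467,-0.203,0.8,0,-0.48],[0.467,-0.203,0.8,0,-0.48],[0.467,-0.203,0.8,0,-0.48]]'
python3 - <<'E'
from h import *
c,K,R,C=grab("wrist","w5")
print(arm.get_obs()["position"])
E
```

```text
t: 27.4
position: [0.4486, -0.2077, 0.0499]
tcp_rot: [[-1.0, -0.0, -0.001], [-0.0, 1.0, 0.0], [0.001, 0.0, -1.0]]
wrist_force: [0.2, -0.3, -0.3]
width: 0.0222
grip_force: 0.0
[ 0.44894006 -0.20787039  0.05051129]
```

View pics/w5.png

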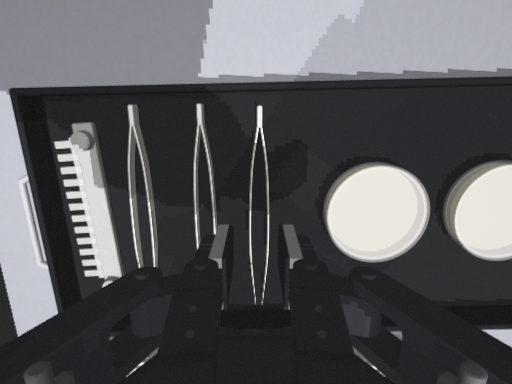

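C lies centred between the fingers (tweezers col 260, fingers 230/288). I descend and grip.

```bash
python3 -m creep '[[0,0.003,0.06,0,-0.48],[0,0.003,0.12,0,-0.48],[0,0.003,0.18,0,-0.48],[0,0.003,0.24,0,-0.48],[0,0.003,0.28,0,-0.48],[0,0.003,0.295,0,-0.48],[0,0.003,0.295,0,-0.48],[0,0.003,0.295,0,-0.48],[0,0.003,0.295,0,-0.48],[0,0.003,0.295,0,-0.48]]' 40
python3 -m creep '[[0,0,0,0,-0.6],[0,0,0,0,-0.7],[0,0,0,0,-0.8],[0,0,0,0,-1],[0,0,0,0,-1],[0,0,0,0,-1],[0,0,0,0,-1],[0,0,0,0,-1],[0,0,0,0,-1],[0,0,0,0,-1]]'
```

```text
t: 28.45
position: [0.4484, -0.2069, 0.0065]
tcp_rot: [[-1.0, -0.0, 0.001], [-0.0, 1.0, -0.0], [-0.001, -0.0, -1.0]]
wrist_force: [0.6, 0.1, 0.1]
width: 0.0222
grip_force: 0.0
t: 29.45
position: [0.4482, -0.2068, 0.0065]
tcp_rot: [[-1.0, -0.0, 0.0], [-0.0, 1.0, -0.0], [-0.0, -0.0, -1.0]]
wrist_force: [0.1, 1.1, 6.2]
width: 0.0093
grip_force: 39.5
```

```bash
python3 -m creep '[[0,0,-0.05,0,-1],[0,0,-0.12,0,-1],[0,0,-0.24,0,-1],[0,0,-0.4,0,-1],[0,0,-0.55,0,-1],[0,0,-0.67,0,-1],[-0.1,0,-0.67,0,-1],[-0.25,0,-0.67,0,-1],[-0.4,0,-0.67,0,-1],[-0.5,0,-0.67,0,-1]]' 60 |tail -2
python3 -m creep '[[-0.1,0.01,0,0.02,-1],[-0.2,0.02,0,0.045,-1],[-0.3,0.03,0,0.07,-1],[-0.4,0.04,0,0.095,-1],[-0.5,0.05,0,0.12,-1],[-0.6,0.06,0,0.145,-1],[-0.7,0.08,0,0.17,-1],[-0.78,0.095,0,0.195,-1],[-0.78,0.095,0,0.22,-1],[-0.78,0.095,0,0.24,-1]]' |tail -2
python3 -m creep '[[0,0,0,0.04,-1],[0,0,0,0.08,-1],[0,0,0,0.12,-1],[0,0,0,0.16,-1],[0,0,0,0.2,-1],[0,0,0,0.23,-1],[0,0,0,0.25,-1],[0,0,0,0.26,-1],[0,0,0,0.26,-1],[0,0,0,0.26,-1]]'
python3 - <<'E'
from h import *
c,K,R,C=grab("wrist","w6")
print(arm.get_obs()["position"])
E
```

```text
width: 0.009
grip_force: 59.8
width: 0.0081
grip_force: 59.8
t: 32.45
position: [0.6404, -0.1922, 0.1059]
tcp_rot: [[-0.001, 1.0, -0.001], [1.0, 0.001, 0.0], [0.0, -0.001, -1.0]]
wrist_force: [0.0, -0.2, -0.6]
width: 0.0082
grip_force: 59.8
[ 0.64038245 -0.19220303  0.10605846]
```

View pics/w6.png

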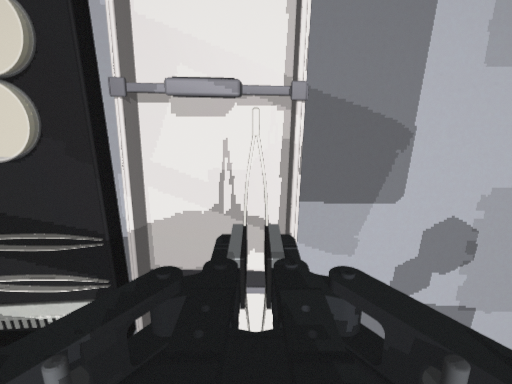

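The tweezers hang straight along y between the pads (ends at rows ~108 and ~333), with the left divider at row 87.

Run:
```python
from h import *
c,K,R,C=load("w6")
for uv,z in [((256,108),.106),((255,333),.106),((117,87),.0315),((299,90),.0315),((296,180),.032),((112,60),.032)]: print(ray(uv,K,R,C,z)[0].round(4))
```

```text
[ 0.6406 -0.1286  0.106 ]
[ 0.6401 -0.2473  0.106 ]
[ 0.5486 -0.1167  0.0315]
[ 0.6692 -0.1186  0.0315]
[ 0.6693 -0.1801  0.032 ]
[ 0.5475 -0.1001  0.032 ]
```

```bash
python3 -m creep '[[0,0,0.08,0,-1],[0,0,0.18,0,-1],[0,0,0.28,0,-1],[0,0,0.38,0,-1],[0,0,0.48,0,-1],[0,0,0.56,0,-1],[0,0,0.62,0,-1],[0,0,0.65,0,-1],[0,0,0.66,0,-1],[0,0,0.66,0,-1]]' 
python3 -m creep '[[0,0,0,0,-0.8],[0,0,0,0,-0.7],[0,0,0,0,-0.6],[0,0,0,0,-0.55],[0,0,0,0,-0.55],[0,0,-0.1,0,-0.55],[0,0,-0.25,0,-0.55],[0,0,-0.4,0,-0.55],[0,0,-0.55,0,-0.55],[0,0,-0.66,0,-0.55]]'
python3 - <<'E'
from h import *
c,K,R,C=grab("wrist","w7"); print(arm.get_obs()["position"])
loads("w7",70)
E
```

```text
t: 33.5
position: [0.6404, -0.1925, 0.0078]
tcp_rot: [[-0.0, 1.0, 0.001], [1.0, 0.0, -0.0], [-0.0, 0.001, -1.0]]
wrist_force: [-0.2, -0.5, -0.4]
width: 0.0085
grip_force: 59.8
t: 34.5
position: [0.641, -0.1927, 0.1097]
tcp_rot: [[-0.0, 1.0, 0.003], [1.0, 0.0, -0.001], [-0.001, 0.003, -1.0]]
wrist_force: [-0.3, -0.1, 0.3]
width: 0.0188
grip_force: 0.0
[ 0.64255012 -0.19331249  0.112417  ]
px [15. 82.] c 0.4665 -0.1171 wh [0.0293 0.1186] ax 79.1
px [ 46. 241.] c 0.4668 -0.2404 wh [0.0157 0.0876] ax 0.8
px [ 49. 282.] c 0.4629 -0.2803 wh [0.018  0.0972] ax 0.5
px [ 35. 310.] c 0.4473 -0.3099 wh [0.0216 0.0815] ax 9.1
```

```bash
python3 -m creep '[[-0.1,-0.2,0,-0.02,-0.48],[-0.2,-0.4,0,-0.045,-0.48],[-0.32,-0.6,0,-0.07,-0.48],[-0.32,-0.8,0,-0.095,-0.48],[-0.32,-1,0,-0.12,-0.48],[-0.32,-1,0,-0.145,-0.48],[-0.32,-1,0,-0.17,-0.48],[-0.32,-1,0,-0.195,-0.48],[-0.32,-1,0,-0.22,-0.48],[-0.32,-1,0,-0.24,-0.48]]' |tail -2
python3 -m creep '[[0.1,-0.1,0,-0.03,-0.48],[0.196,-0.209,0,-0.07,-0.48],[0.196,-0.209,0,-0.11,-0.48],[0.196,-0.209,0,-0.15,-0.48],[0.196,-0.209,0,-0.19,-0.48],[0.196,-0.209,0.05,-0.23,-0.48],[0.196,-0.209,0.1,-0.26,-0.48],[0.196,-0.209,0.2,-0.26,-0.48],[0.196,-0.209,0.3,-0.26,-0.48],[0.196,-0.209,0.3,-0.26,-0.48]]'
python3 - <<'E'
from h import *
c,K,R,C=grab("wrist","w8"); print(arm.get_obs()["position"])
loads("w8",70)
E
```

```text
width: 0.022
grip_force: 0.0
t: 36.55
position: [0.4459, -0.2397, 0.0605]
tcp_rot: [[-1.0, -0.0, -0.003], [-0.0, 1.0, 0.002], [0.003, 0.002, -1.0]]
wrist_force: [-0.1, 0.9, -0.3]
width: 0.0225
grip_force: 0.0
[ 0.44646258 -0.24008959  0.0612893 ]
px [194. 179.] c 0.4337 -0.279 wh [0.0144 0.1013] ax -2.2
px [256. 200.] c 0.4481 -0.2395 wh [0.0129 0.1312] ax 0.3
px [148. 202.] c 0.4451 -0.3123 wh [0.0261 0.104 ] ax 1.9
px [440. 215.] c 0.4489 -0.1211 wh [0.0623 0.1066] ax 76.0
px [219. 244.] c 0.4737 -0.2663 wh [0.0096 0.0328] ax -11.3
px [292. 245.] c 0.4739 -0.2146 wh [0.01   0.0328] ax 10.4
```

```bash
python3 -m creep '[[0,0,0.06,0,-0.48],[0,0,0.12,0,-0.48],[0,0,0.18,0,-0.48],[0,0,0.24,0,-0.48],[0,0,0.3,0,-0.48],[0,0,0.35,0,-0.48],[0,0,0.367,0,-0.48],[0,0,0.367,0,-0.48],[0,0,0.367,0,-0.6],[0,0,0.367,0,-0.7]]' 40
python3 -m creep '[[0,0,0,0,-0.8],[0,0,0,0,-1],[0,0,0,0,-1],[0,0,0,0,-1],[0,0,0,0,-1],[0,0,-0.05,0,-1],[0,0,-0.12,0,-1],[0,0,-0.24,0,-1],[0,0,-0.4,0,-1],[0,0,-0.55,0,-1]]' 60
python3 -m creep '[[-0.05,0,-0.1,0,-1],[-0.15,0.05,-0.12,0.01,-1],[-0.3,0.1,-0.12,0.04,-1],[-0.4,0.15,-0.12,0.07,-1],[-0.5,0.2,-0.12,0.1,-1],[-0.6,0.24,-0.12,0.13,-1],[-0.7,0.28,-0.12,0.16,-1],[-0.8,0.319,-0.12,0.19,-1],[-0.9,0.319,-0.12,0.22,-1],[-1,0.319,-0.12,0.24,-1]]' 
python3 -m creep '[[0,0,0,0.04,-1],[0,0,0,0.08,-1],[0,0,0,0.12,-1],[0,0,0,0.16,-1],[0,0,0,0.2,-1],[0,0,0,0.23,-1],[0,0,0,0.25,-1],[0,0,0,0.26,-1],[0,0,0,0.26,-1],[0,0,0,0.26,-1]]'
python3 - <<'E'
from h import *
c,K,R,C=grab("wrist","w9"); print(arm.get_obs()["position"])
E
```

```text
t: 37.6
position: [0.4475, -0.2407, 0.0069]
tcp_rot: [[-1.0, -0.0, 0.001], [-0.0, 1.0, -0.0], [-0.001, -0.0, -1.0]]
wrist_force: [-0.1, -0.9, -0.1]
width: 0.0126
grip_force: 0.0
t: 38.6
position: [0.447, -0.2404, 0.0905]
tcp_rot: [[-1.0, -0.0, -0.0], [-0.0, 1.0, 0.0], [0.0, 0.0, -1.0]]
wrist_force: [0.1, 0.3, -0.8]
width: 0.0084
grip_force: 58.8
t: 39.6
position: [0.5976, -0.1922, 0.1078]
tcp_rot: [[-0.727, 0.686, 0.0], [0.686, 0.727, -0.0], [-0.0, 0.0, -1.0]]
wrist_force: [-0.3, 0.5, -0.9]
width: 0.0088
grip_force: 58.8
t: 40.6
position: [0.5971, -0.1926, 0.1076]
tcp_rot: [[-0.001, 1.0, 0.0], [1.0, 0.001, -0.0], [-0.0, 0.0, -1.0]]
wrist_force: [-1.0, -0.3, -0.1]
width: 0.0088
grip_force: 58.8
[ 0.59711593 -0.19260981  0.10747103]
```

View pics/w9.png

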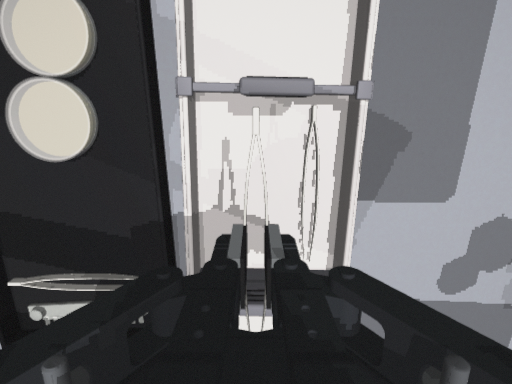

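The first pair lies straight in the middle (col 312), and the second hangs straight. I shift 12 mm and lower it.

```bash
python3 -m creep '[[0,0.04,0.05,0,-1],[0,0.08,0.13,0,-1],[0,0.08,0.24,0,-1],[0,0.08,0.35,0,-1],[0,0.08,0.46,0,-1],[0,0.08,0.55,0,-1],[0,0.08,0.62,0,-1],[0,0.08,0.65,0,-1],[0,0.08,0.667,0,-1],[0,0.08,0.667,0,-1]]' 
python3 -m creep '[[0,0,0,0,-0.8],[0,0,0,0,-0.7],[0,0,0,0,-0.6],[0,0,0,0,-0.55],[0,0,0,0,-0.55],[0,0,-0.1,0,-0.55],[0,0,-0.25,0,-0.55],[0,0,-0.4,0,-0.55],[0,0,-0.55,0,-0.55],[0,0,-0.667,0,-0.55]]'
python3 -m creep '[[-0.1,-0.2,0,-0.02,-0.48],[-0.25,-0.4,0,-0.045,-0.48],[-0.4,-0.6,0,-0.07,-0.48],[-0.585,-0.8,0,-0.095,-0.48],[-0.585,-1,0,-0.12,-0.48],[-0.585,-1,0,-0.145,-0.48],[-0.585,-1,0,-0.17,-0.48],[-0.585,-1,0,-0.195,-0.48],[-0.585,-1,0,-0.22,-0.48],[-0.585,-1,0,-0.24,-0.48]]' |tail -2
python3 -m creep '[[0.027,-0.029,0,-0.03,-0.48],[0.053,-0.057,0,-0.07,-0.48],[0.053,-0.057,0,-0.11,-0.48],[0.053,-0.057,0,-0.15,-0.48],[0.053,-0.057,0,-0.19,-0.48],[0.053,-0.057,0.05,-0.23,-0.48],[0.053,-0.057,0.1,-0.26,-0.48],[0.053,-0.057,0.2,-0.26,-0.48],[0.053,-0.057,0.3,-0.26,-0.48],[0.053,-0.057,0.3,-0.26,-0.48]]'
python3 - <<'E'
from h import *
c,K,R,C=grab("wrist","w10"); print(arm.get_obs()["position"])
loads("w10",70)
cv2.imwrite("pics/z10.png",c[60:360,60:400])
E
```

```text
t: 41.65
position: [0.6094, -0.1927, 0.0075]
tcp_rot: [[-0.0, 1.0, 0.001], [1.0, 0.0, -0.0], [-0.0, 0.001, -1.0]]
wrist_force: [-0.5, 0.8, -0.5]
width: 0.0087
grip_force: 58.8
t: 42.65
position: [0.6098, -0.1929, 0.1099]
tcp_rot: [[-0.0, 1.0, 0.002], [1.0, 0.0, -0.001], [-0.001, 0.002, -1.0]]
wrist_force: [0.8, 0.6, -0.6]
width: 0.0193
grip_force: 0.0
width: 0.022
grip_force: 0.0
t: 44.65
position: [0.4465, -0.2798, 0.0615]
tcp_rot: [[-1.0, -0.0, -0.002], [-0.0, 1.0, 0.002], [0.002, 0.002, -1.0]]
wrist_force: [0.2, 0.9, 0.9]
width: 0.0218
grip_force: 0.0
[ 0.44706789 -0.28018161  0.06226443]
px [258. 201.] c 0.4485 -0.2793 wh [0.013  0.1318] ax -0.3
px [207. 191.] c 0.4424 -0.3123 wh [0.0259 0.0992] ax 0.7
px [470. 209.] c 0.4471 -0.1476 wh [0.0557 0.0651] ax 32.4
px [292. 244.] c 0.4748 -0.2546 wh [0.0102 0.0338] ax 10.9
```

View pics/z10.png

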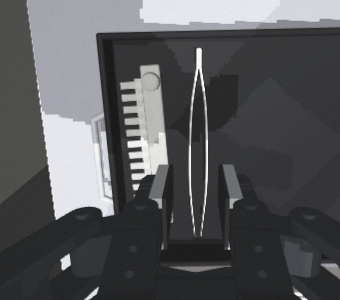

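The comb's bar edge is near crop column 165, close to the left finger's path (finger 150–172). I work out the gap.

Run:
```python
from h import *
c,K,R,C=load("w10")
g=cv2.cvtColor(c,cv2.COLOR_BGR2GRAY)
for r in (135,160,185,205,220): print(r,g[r,195:270].tolist())
for z in(.006,.010,.015): print(z,ray([(219,135),(223,185),(226,220)],K,R,C,z).round(4)[:,:2].tolist())
# finger tip outer edges
print(proj([[.447,-.2802-.011,.0622],[.447,-.2802-.0255,.0622]],K,R,C))
```

```text
135 [53, 51, 52, 53, 54, 95, 172, 174, 149, 158, 177, 179, 180, 180, 181, 181, 179, 177, 176, 156, 120, 104, 124, 162, 147, 71, 43, 44, 50, 52, 51, 50, 51, 51, 52, 51, 50, 48, 52, 49, 51, 52, 51, 51, 52, 52, 51, 51, 51, 50, 50, 50, 51, 52, 51, 51, 52, 51, 53, 82, 204, 247, 161, 42, 46, 182, 247, 230, 67, 67, 65, 67, 66, 67, 66]
160 [159, 166, 186, 184, 185, 186, 185, 178, 153, 174, 183, 186, 186, 185, 186, 186, 186, 187, 186, 188, 187, 184, 185, 184, 186, 179, 152, 87, 52, 50, 50, 52, 50, 53, 49, 51, 51, 51, 51, 50, 51, 49, 51, 49, 49, 51, 48, 53, 50, 50, 50, 50, 51, 49, 51, 51, 133, 225, 130, 41, 43, 41, 42, 39, 38, 43, 41, 40, 79, 157, 186, 45, 43, 40, 42]
185 [48, 45, 46, 71, 137, 187, 186, 187, 186, 187, 182, 169, 185, 183, 183, 184, 185, 184, 185, 184, 184, 185, 185, 184, 185, 186, 184, 181, 167, 115, 57, 43, 48, 51, 49, 45, 45, 43, 40, 42, 41, 41, 40, 37, 42, 41, 42, 41, 42, 41, 41, 43, 41, 40, 113, 208, 174, 40, 43, 40, 37, 39, 39, 43, 42, 39, 40, 43, 43, 46, 114, 194, 133, 41, 41]
205 [241, 241, 240, 237, 238, 239, 241, 245, 246, 245, 245, 244, 241, 199, 188, 209, 205, 195, 226, 229, 230, 229, 230, 229, 227, 227, 229, 230, 230, 228, 211, 124, 55, 57, 57, 56, 57, 55, 56, 57, 57, 56, 57, 57, 55, 57, 55, 54, 56, 57, 55, 54, 56, 80, 172, 231, 50, 57, 54, 56, 55, 56, 55, 54, 55, 53, 54, 52, 42, 39, 111, 231, 246, 52, 54]
220 [55, 58, 55, 57, 58, 57, 57, 94, 183, 231, 230, 229, 228, 228, 225, 215, 229, 228, 228, 229, 228, 229, 228, 229, 228, 228, 227, 226, 226, 226, 226, 221, 178, 69, 55, 56, 55, 53, 55, 56, 56, 54, 54, 56, 55, 55, 56, 54, 54, 54, 56, 56, 55, 117, 230, 245, 56, 54, 56, 55, 54, 54, 54, 55, 56, 54, 55, 50, 41, 39, 97, 221, 246, 51, 53]
0.006 [[0.3997, -0.3034], [0.4323, -0.3018], [0.4569, -0.3004]]
0.01 [[0.3993, -0.3029], [0.4313, -0.3014], [0.4553, -0.3]]
0.015 [[0.3988, -0.3024], [0.4299, -0.3008], [0.4534, -0.2995]]
[[234.13999727 242.73934725]
 [204.94526904 242.7865676 ]]
```

```bash
python3 -m creep '[[0.047,0.01,0,0,-0.69],[0.047,0.01,0.05,0,-0.69],[0.047,0.01,0.1,0,-0.69],[0.047,0.01,0.15,0,-0.69],[0.047,0.01,0.2,0,-0.69],[0.047,0.01,0.25,0,-0.69],[0.047,0.01,0.29,0,-0.69],[0.047,0.01,0.31,0,-0.69],[0.047,0.01,0.325,0,-0.69],[0.047,0.01,0.335,0,-0.69]]' 40
python3 -m creep '[[0,0,0.005,0,-0.69],[0,0,0.01,0,-0.69],[0,0,0.015,0,-0.69],[0,0,0.02,0,-0.69],[0,0,0.025,0,-0.69],[0,0,0.03,0,-0.69],[0,0,0.035,0,-0.69],[0,0,0.037,0,-0.69],[0,0,0.037,0,-0.69],[0,0,0.037,0,-0.69]]'
```

```text
t: 45.7
position: [0.4405, -0.279, 0.0117]
tcp_rot: [[-1.0, -0.0, 0.0], [-0.0, 1.0, 0.0], [-0.0, 0.0, -1.0]]
wrist_force: [-0.5, -0.3, -0.4]
width: 0.0131
grip_force: 0.1
t: 46.7
position: [0.4405, -0.279, 0.0063]
tcp_rot: [[-1.0, -0.0, 0.0], [-0.0, 1.0, -0.0], [-0.0, -0.0, -1.0]]
wrist_force: [-0.4, 0.0, -0.2]
width: 0.0133
grip_force: 0.0
```

```bash
python3 -m creep '[[0,0,0,0,-0.8],[0,0,0,0,-1],[0,0,0,0,-1],[0,0,0,0,-1],[0,0,0,0,-1],[0,0,-0.05,0,-1],[0,0,-0.12,0,-1],[0,0,-0.24,0,-1],[0,0,-0.4,0,-1],[0,0,-0.55,0,-1]]' 60
python3 -m creep '[[-0.05,0.03,-0.1,0,-1],[-0.15,0.08,-0.12,0.01,-1],[-0.3,0.16,-0.12,0.04,-1],[-0.4,0.24,-0.12,0.07,-1],[-0.5,0.32,-0.12,0.1,-1],[-0.6,0.4,-0.12,0.13,-1],[-0.7,0.48,-0.12,0.16,-1],[-0.8,0.56,-0.12,0.19,-1],[-0.9,0.627,-0.12,0.22,-1],[-0.917,0.627,-0.12,0.24,-1]]' |tail -2
python3 -m creep '[[0,0,0,0.04,-1],[0,0,0,0.08,-1],[0,0,0,0.12,-1],[0,0,0,0.16,-1],[0,0,0,0.2,-1],[0,0,0,0.23,-1],[0,0,0,0.25,-1],[0,0,0,0.26,-1],[0,0,0,0.26,-1],[0,0,0,0.26,-1]]'
python3 - <<'E'
from h import *
c,K,R,C=grab("wrist","w11"); print(arm.get_obs()["position"])
print(ray([(256,90),(256,108)],K,R,C,.106).round(4))
E
```

```text
t: 47.7
position: [0.4404, -0.2789, 0.0902]
tcp_rot: [[-1.0, -0.0, 0.0], [-0.0, 1.0, -0.0], [-0.0, -0.0, -1.0]]
wrist_force: [1.1, -0.3, -0.6]
width: 0.0083
grip_force: 59.3
width: 0.0086
grip_force: 59.3
t: 49.7
position: [0.578, -0.1849, 0.1073]
tcp_rot: [[-0.001, 1.0, 0.0], [1.0, 0.001, -0.0], [-0.0, 0.0, -1.0]]
wrist_force: [0.1, 0.5, 0.2]
width: 0.0086
grip_force: 59.3
[ 0.57799356 -0.18488658  0.10717571]
[[ 0.5782 -0.1137  0.106 ]
 [ 0.5782 -0.1214  0.106 ]]
```

View pics/w11.png

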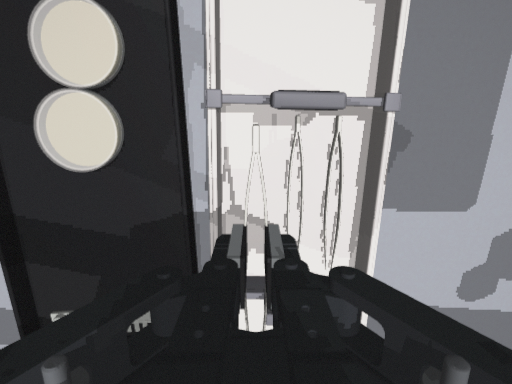

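Two pairs lie in place (cols 297 and 337) and the third hangs straight, in line. I lower it, then go over the left dish.

```bash
python3 -m creep '[[0,0,0.05,0,-1],[0,0,0.13,0,-1],[0,0,0.24,0,-1],[0,0,0.35,0,-1],[0,0,0.46,0,-1],[0,0,0.55,0,-1],[0,0,0.62,0,-1],[0,0,0.65,0,-1],[0,0,0.667,0,-1],[0,0,0.667,0,-1]]' 
python3 -m creep '[[0,0,0,0,-0.8],[0,0,0,0,-0.7],[0,0,0,0,-0.6],[0,0,0,0,-0.55],[0,0,0,0,-0.55],[0,0,-0.1,0,-0.55],[0,0,-0.25,0,-0.55],[0,0,-0.4,0,-0.55],[0,0,-0.55,0,-0.55],[0,0,-0.667,0,-0.55]]'
python3 -m creep '[[0.2,-0.2,0,0,0],[0.4,-0.4,0,0,0.7],[0.6,-0.6,0,0,0.7],[0.827,-0.8,0,0,0.7],[0.827,-0.873,0,0,0.7],[0.827,-0.873,0,0,0.7],[0.827,-0.873,0,0,0.7],[0.827,-0.873,0,0,0.7],[0.827,-0.873,0,0,0.7],[0.827,-0.873,0,0,0.7]]'
python3 - <<'E'
from h import *
c,K,R,C=grab("wrist","w12"); print(arm.get_obs()["position"])
loads("w12")
E
```

```text
t: 50.75
position: [0.5782, -0.185, 0.0071]
tcp_rot: [[-0.0, 1.0, 0.001], [1.0, 0.0, -0.0], [-0.0, 0.001, -1.0]]
wrist_force: [0.9, 0.8, -0.8]
width: 0.0083
grip_force: 59.3
t: 51.75
position: [0.5783, -0.185, 0.1082]
tcp_rot: [[-0.0, 1.0, 0.001], [1.0, 0.0, -0.0], [-0.0, 0.001, -1.0]]
wrist_force: [-0.1, 0.8, -0.2]
width: 0.0189
grip_force: 0.0
t: 52.75
position: [0.4479, -0.0616, 0.1067]
tcp_rot: [[0.001, 1.0, 0.0], [1.0, -0.001, -0.0], [-0.0, 0.0, -1.0]]
wrist_force: [-0.1, 0.6, -0.2]
width: 0.0726
grip_force: 0.0
[ 0.44764727 -0.06139293  0.10664705]
px [259. 242.] c 0.4503 -0.109 wh [0.0604 0.1229] ax 83.1
```

View pics/w12.png

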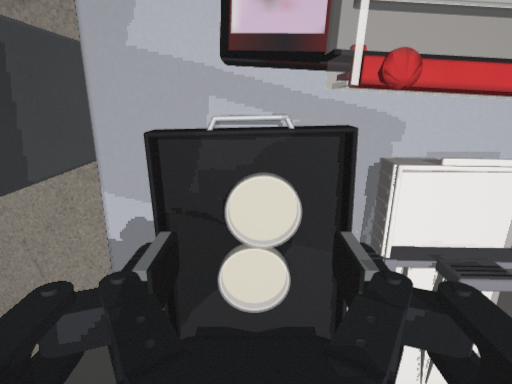

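That view shows the dishes at (263,210) and (254,279), now almost touching, so one has been knocked. That also takes me over the 14 pictures allowed, so I go on by numbers only.

```bash
cat >> h.py <<'E'
def dishes(fn):
    c,K,R,C=load(fn); h=cv2.cvtColor(c,cv2.COLOR_BGR2HSV)
    g=cv2.GaussianBlur(cv2.cvtColor(c,cv2.COLOR_BGR2GRAY),(3,3),0)
    m=((g>195)&(h[...,1]<60)).astype(np.uint8)
    m=cv2.erode(m,np.ones((9,9),np.uint8))
    n,l,s,ce=cv2.connectedComponentsWithStats(m)
    for i in range(1,n):
        if s[i,4]<300: continue
        pts=np.argwhere(l==i)[:,::-1].astype(np.float32); W=ray(pts,K,R,C,.019)[:,:2].astype(np.float32)
        (x,y),r=cv2.minEnclosingCircle(W); print("px",ce[i].round(),"c",round(x,4),round(y,4),"r",round(r,4),"fill",round(s[i,4]/(cv2.contourArea(cv2.convexHull(pts))+1),2))
E
python3 - <<'E'
from h import *
dishes("w12")
c,K,R,C=load("w12"); print(ray([(263,210),(254,279)],K,R,C,.019).round(4))
g=cv2.cvtColor(c,cv2.COLOR_BGR2GRAY)
print(g[170:320:2,258].tolist())
E
```

```text
px [454. 208.] c 0.6018 -0.0755 r 0.0514 fill 0.94
px [263. 208.] c 0.4535 -0.0753 r 0.024 fill 1.01
px [254. 275.] c 0.4463 -0.1338 r 0.0229 fill 1.02
[[ 0.4539 -0.0772  0.019 ]
 [ 0.4467 -0.138   0.019 ]]
[42, 63, 104, 179, 219, 212, 212, 212, 213, 212, 212, 212, 212, 212, 212, 212, 212, 212, 212, 212, 212, 212, 212, 212, 212, 213, 211, 211, 212, 211, 210, 212, 212, 212, 211, 196, 186, 198, 186, 185, 217, 211, 211, 211, 212, 211, 211, 212, 211, 212, 211, 211, 211, 211, 211, 210, 211, 209, 210, 211, 210, 210, 210, 211, 211, 211, 205, 185, 187, 196, 167, 110, 43, 45, 43]
```

```bash
python3 -m creep '[[-0.05,0.02,0.05,0,0.7],[-0.095,0.04,0.15,0,0.7],[-0.095,0.04,0.3,0,0.7],[-0.095,0.04,0.4,0,0.7],[-0.095,0.04,0.5,0,0.7],[-0.095,0.04,0.58,0,0.7],[-0.095,0.04,0.64,0,0.7],[-0.095,0.04,0.67,0,0.7],[-0.095,0.04,0.675,0,0.7],[-0.095,0.04,0.675,0,0.7]]' 40
python3 -m creep '[[0,0,0,0,0.5],[0,0,0,0,0.4],[0,0,0,0,0.3],[0,0,0,0,0.2],[0,0,0,0,0.2],[0,0,0,0,0.2],[0,0,0,0,0.2],[0,0,0,0,0.2],[0,0,0,0,0.2],[0,0,0,0,0.2]]'
```

```text
t: 53.8
position: [0.4532, -0.0753, 0.0056]
tcp_rot: [[-0.0, 1.0, 0.0], [1.0, 0.0, -0.0], [-0.0, 0.0, -1.0]]
wrist_force: [-0.3, 0.6, 0.6]
width: 0.0726
grip_force: 0.0
t: 54.8
position: [0.4535, -0.0753, 0.0066]
tcp_rot: [[-0.0, 1.0, 0.002], [1.0, 0.0, -0.001], [-0.001, 0.002, -1.0]]
wrist_force: [-1.4, -0.2, 6.7]
width: 0.0585
grip_force: 41.3
```

```bash
python3 -m creep '[[0,0,-0.05,0,0.2],[0,0,-0.12,0,0.2],[0,0,-0.22,0,0.2],[0,0,-0.34,0,0.2],[0,0,-0.46,0,0.2],[0,0,-0.56,0,0.2],[0,0,-0.64,0,0.2],[0,0,-0.67,0,0.2],[0,0,-0.67,0,0.2],[0,0,-0.67,0,0.2]]' 50
python3 -m creep '[[0,0.05,0,0,0.2],[0,0.15,0,0,0.2],[0,0.3,0,0,0.2],[-0.02,0.45,0,0,0.2],[-0.02,0.6,0,0,0.2],[-0.02,0.75,0,0,0.2],[-0.02,0.87,0,0,0.2],[-0.02,0.95,0,0,0.2],[-0.02,1,0,0,0.2],[-0.02,1,0,0,0.2]]'
python3 - <<'E'
from h import *
grab("wrist","w13"); print(arm.get_obs()["position"],arm.get_obs()["width"])
c,K,R,C=load("w13")
g=cv2.cvtColor(c,cv2.COLOR_BGR2GRAY)
print(proj([[.6035,-.0785+s*.0305,.115] for s in(-1,0,1)],K,R,C).round())
print(proj([[.6085,-.1175,.0315],[.6085,-.0425,.032]],K,R,C).round())
print(g[150:380:3,256].tolist())
dishes("w13")
E
```

```text
t: 55.8
position: [0.4527, -0.075, 0.106]
tcp_rot: [[-0.0, 1.0, -0.0], [1.0, 0.0, 0.0], [0.0, -0.0, -1.0]]
wrist_force: [-0.9, 0.2, 0.1]
width: 0.0585
grip_force: 53.4
t: 56.8
position: [0.604, -0.0781, 0.1055]
tcp_rot: [[-0.0, 1.0, -0.0], [1.0, 0.0, 0.0], [0.0, -0.0, -1.0]]
wrist_force: [-0.3, 0.0, 0.0]
width: 0.0582
grip_force: 53.4
[ 0.60287182 -0.07798067  0.10556822] 0.05859445685297124
[[255. 305.]
 [254. 249.]
 [254. 186.]]
[[261. 246.]
 [262. 147.]]
[195, 237, 236, 234, 233, 233, 233, 233, 233, 233, 233, 234, 233, 231, 173, 125, 199, 225, 219, 218, 219, 219, 218, 219, 219, 218, 218, 217, 217, 218, 218, 218, 218, 218, 217, 218, 218, 217, 218, 217, 217, 218, 217, 218, 217, 217, 217, 217, 217, 217, 224, 224, 223, 232, 232, 226, 223, 228, 227, 223, 220, 27, 29, 27, 28, 25, 26, 30, 25, 27, 26, 27, 30, 29, 29, 28, 28]
px [262. 142.] c 0.6107 -0.0406 r 0.0276 fill 1.01
px [259. 238.] c 0.6054 -0.1238 r 0.0859 fill 0.8
px [ 64. 256.] c 0.4515 -0.1335 r 0.0227 fill 0.98
```

```bash
python3 -m creep '[[0,0.02,0.05,0,0.2],[0,0.035,0.13,0,0.2],[0,0.035,0.24,0,0.2],[0,0.035,0.35,0,0.2],[0,0.035,0.46,0,0.2],[0,0.035,0.54,0,0.2],[0,0.035,0.6,0,0.2],[0,0.035,0.63,0,0.2],[0,0.035,0.65,0,0.2],[0,0.035,0.655,0,0.2]]' 
python3 -m creep '[[0,0,0.003,0,0.25],[0,0,0.003,0,0.35],[0,0,0.003,0,0.45],[0,0,0.003,0,0.6],[0,0,0.003,0,0.65],[0,0,0.003,0,0.65],[0,0,-0.1,0,0.65],[0,0,-0.3,0,0.65],[0,0,-0.5,0,0.65],[0,0,-0.67,0,0.65]]'
python3 -m creep '[[-0.1,-0.2,0,0,0.7],[-0.2,-0.4,0,0,0.7],[-0.377,-0.6,0,0,0.7],[-0.377,-0.8,0,0,0.7],[-0.377,-1,0,0,0.7],[-0.377,-1,0,0,0.7],[-0.377,-1,0,0,0.7],[-0.377,-1,0,0,0.7],[-0.377,-1,0,0,0.7],[-0.377,-1,0,0,0.7]]'
python3 - <<'E'
from h import *
grab("wrist","w14"); print(arm.get_obs()["position"]); dishes("w14")
E
```

```text
t: 57.85
position: [0.6084, -0.0781, 0.0078]
tcp_rot: [[-0.0, 1.0, 0.0], [1.0, 0.0, -0.0], [-0.0, 0.0, -1.0]]
wrist_force: [-0.4, -0.0, -0.3]
width: 0.0582
grip_force: 53.5
t: 58.85
position: [0.6084, -0.0781, 0.1097]
tcp_rot: [[-0.0, 1.0, 0.001], [1.0, 0.0, -0.0], [-0.0, 0.001, -1.0]]
wrist_force: [-0.3, 0.5, -0.7]
width: 0.0705
grip_force: 0.0
t: 59.85
position: [0.4593, -0.1347, 0.1083]
tcp_rot: [[-0.001, 1.0, 0.001], [1.0, 0.001, -0.0], [-0.0, 0.001, -1.0]]
wrist_force: [-0.2, 0.3, -0.3]
width: 0.0726
grip_force: 0.0
[ 0.45912894 -0.13466578  0.10823507]
px [400. 113.] c 0.5702 -0.0811 r 0.03 fill 0.56
px [472. 120.] c 0.6187 -0.084 r 0.0365 fill 1.01
px [239. 192.] c 0.4473 -0.136 r 0.0243 fill 1.01
px [383. 212.] c 0.5613 -0.1561 r 0.0259 fill 0.92
px [415. 223.] c 0.5863 -0.1697 r 0.0352 fill 0.82
px [453. 224.] c 0.6148 -0.1724 r 0.0367 fill 0.7
```

```bash
python3 -m creep '[[0,-0.04,0.05,0,0.7],[-0.009,-0.078,0.15,0,0.7],[-0.009,-0.078,0.3,0,0.7],[-0.009,-0.078,0.4,0,0.7],[-0.009,-0.078,0.5,0,0.7],[-0.009,-0.078,0.58,0,0.7],[-0.009,-0.078,0.64,0,0.7],[-0.009,-0.078,0.67,0,0.7],[-0.009,-0.078,0.68,0,0.7],[-0.009,-0.078,0.68,0,0.7]]' 40
python3 -m creep '[[0,0,0,0,0.5],[0,0,0,0,0.4],[0,0,0,0,0.3],[0,0,0,0,0.2],[0,0,0,0,0.2],[0,0,0,0,0.2],[0,0,0,0,0.2],[0,0,0,0,0.2],[0,0,0,0,0.2],[0,0,0,0,0.2]]'
python3 -m creep '[[0,0,-0.05,0,0.2],[0,0,-0.12,0,0.2],[0,0,-0.22,0,0.2],[0,0,-0.34,0,0.2],[0,0,-0.46,0,0.2],[0,0,-0.56,0,0.2],[0,0,-0.64,0,0.2],[0,0,-0.67,0,0.2],[0,0,-0.67,0,0.2],[0,0,-0.67,0,0.2]]' 50
python3 -m creep '[[-0.05,0.05,0,0,0.2],[-0.15,0.15,0,0,0.2],[-0.3,0.3,0,0,0.2],[-0.45,0.45,0,0,0.2],[-0.6,0.6,0,0,0.2],[-0.75,0.75,0,0,0.2],[-0.87,0.87,0,0,0.2],[-0.95,0.95,0,0,0.2],[-1,1,0,0,0.2],[-1,1,0,0,0.2]]' 
python3 -m creep '[[-0.04,0.02,0,0,0.2],[-0.08,0.05,0,0,0.2],[-0.12,0.072,0,0,0.2],[-0.137,0.072,0,0,0.2],[-0.137,0.072,0,0,0.2],[-0.137,0.072,0,0,0.2],[-0.137,0.072,0,0,0.2],[-0.137,0.072,0,0,0.2],[-0.137,0.072,0,0,0.2],[-0.137,0.072,0,0,0.2]]'
python3 - <<'E'
from h import *
grab("wrist","w15"); print(arm.get_obs()["position"],arm.get_obs()["width"])
c,K,R,C=load("w15")
g=cv2.cvtColor(c,cv2.COLOR_BGR2GRAY)
print(g[150:330:3,256].tolist())
E
```

```text
t: 60.9
position: [0.4466, -0.1361, 0.0063]
tcp_rot: [[-0.0, 1.0, 0.0], [1.0, 0.0, -0.0], [-0.0, 0.0, -1.0]]
wrist_force: [-0.1, 0.6, -0.7]
width: 0.0726
grip_force: 0.0
t: 61.9
position: [0.447, -0.1362, 0.0073]
tcp_rot: [[-0.0, 1.0, 0.001], [1.0, 0.0, -0.001], [-0.001, 0.001, -1.0]]
wrist_force: [-1.6, 0.7, 7.2]
width: 0.0587
grip_force: 41.3
t: 62.9
position: [0.4462, -0.1359, 0.1067]
tcp_rot: [[-0.0, 1.0, -0.0], [1.0, 0.0, 0.0], [0.0, -0.0, -1.0]]
wrist_force: [0.3, 0.3, -0.6]
width: 0.0581
grip_force: 53.4
t: 63.9
position: [0.5975, -0.2873, 0.1057]
tcp_rot: [[0.0, 1.0, -0.0], [1.0, -0.0, -0.0], [-0.0, -0.0, -1.0]]
wrist_force: [-0.6, 0.5, -0.2]
width: 0.0579
grip_force: 53.4
t: 64.9
position: [0.6074, -0.3064, 0.1068]
tcp_rot: [[-0.0, 1.0, 0.0], [1.0, 0.0, -0.0], [-0.0, 0.0, -1.0]]
wrist_force: [0.1, -0.6, -0.3]
width: 0.0584
grip_force: 53.4
[ 0.6073948  -0.30644582  0.10682119] 0.05847102106681997
[156, 151, 145, 100, 149, 225, 225, 226, 226, 225, 226, 225, 226, 186, 161, 142, 222, 212, 212, 212, 212, 212, 213, 212, 211, 212, 212, 211, 211, 211, 211, 211, 212, 210, 211, 212, 211, 212, 211, 210, 211, 211, 210, 210, 210, 209, 210, 210, 210, 201, 182, 181, 187, 184, 113, 41, 40, 39, 41, 39]
```

```bash
python3 -m creep '[[0,0.005,0.05,0,0.2],[0,0.005,0.13,0,0.2],[0,0.005,0.24,0,0.2],[0,0.005,0.35,0,0.2],[0,0.005,0.46,0,0.2],[0,0.005,0.54,0,0.2],[0,0.005,0.6,0,0.2],[0,0.005,0.64,0,0.2],[0,0.005,0.66,0,0.2],[0,0.005,0.663,0,0.2]]' 
python3 -m creep '[[0,0,0,0,0.25],[0,0,0,0,0.35],[0,0,0,0,0.45],[0,0,0,0,0.6],[0,0,0,0,0.65],[0,0,0,0,0.65],[0,0,-0.1,0,0.65],[0,0,-0.3,0,0.65],[0,0,-0.5,0,0.65],[0,0,-0.7,0,0.65]]'
python3 -m creep '[[0,-0.2,-0.1,0,0.7],[0.2,-0.4,-0.2,0,0.7],[0.4,-0.6,-0.4,0,0.7],[0.6,-0.7,-0.6,0,0.7],[0.8,-0.7,-0.7,0,0.7],[1,-0.7,-0.7,0,0.7],[1,-0.7,-0.7,0,0.7],[1,-0.7,-0.7,0,0.7],[1,-0.7,-0.7,0,0.7],[1,-0.7,-0.7,0,0.7]]'
python3 -m creep '[[0.2,0,0,0,0.7],[0.4,0,0,0,0.7],[0.6,0,-0.1,0,0.7],[0.6,0,-0.3,0,0.7],[0.6,0,-0.5,0,0.7],[0.6,0,-0.5,0,0.7],[0.6,0,-0.5,0,0.7],[0.6,0,-0.5,0,0.7],[0.6,0,-0.5,0,0.7],[0.6,0,-0.5,0,0.7]]'
python3 - <<'E'
from h import *
grab("wrist","w16"); print(arm.get_obs()["position"])
c,K,R,C=load("w16"); print(C); grab("scene","s16")
print(proj([[.6085,-.1925,.004],[.55,-.34,.03],[.667,-.045,.03],[.447,-.3125,.01]],K,R,C).round())
g=cv2.cvtColor(c,cv2.COLOR_BGR2GRAY)
# edges along the two long rims and along compartment mid lines
for x in (.5485,.5685,.593,.6245,.655):
    ys=np.arange(-.352,-.03,.002); z=.032 if x<.55 else .004
    uv=proj(np.c_[np.full(len(ys),x),ys,np.full(len(ys),z)],K,R,C)
    print(x,[int(g[int(round(v)),int(round(u))]) if 0<=u<512 and 0<=v<384 else -1 for u,v in uv])
# tweezers: across x at several y
for y in (-.14,-.16,-.19,-.22):
    xs=np.arange(.552,.668,.001); uv=proj(np.c_[xs,np.full(len(xs),y),np.full(len(xs),.01)],K,R,C)
    v=np.array([int(g[int(round(b)),int(round(a))]) if 0<=a<512 and 0<=b<384 else -1 for a,b in uv]); print(y,v.tolist())
E
```

```text
t: 65.95
position: [0.6084, -0.3067, 0.0077]
tcp_rot: [[-0.0, 1.0, 0.001], [1.0, 0.0, -0.0], [-0.0, 0.001, -1.0]]
wrist_force: [-0.2, -0.1, -1.3]
width: 0.0584
grip_force: 53.5
t: 66.95
position: [0.6082, -0.3066, 0.1145]
tcp_rot: [[-0.0, 1.0, 0.0], [1.0, 0.0, -0.0], [-0.0, 0.0, -1.0]]
wrist_force: [0.4, -0.4, 0.5]
width: 0.0704
grip_force: 0.0
t: 67.95
position: [0.5032, -0.1575, 0.2172]
tcp_rot: [[0.001, 1.0, -0.0], [1.0, -0.001, -0.0], [-0.0, -0.0, -1.0]]
wrist_force: [0.0, 0.1, -0.5]
width: 0.0727
grip_force: 0.0
t: 68.95
position: [0.5025, -0.0667, 0.2911]
tcp_rot: [[0.0, 1.0, -0.002], [1.0, -0.0, 0.001], [0.001, -0.002, -1.0]]
wrist_force: [0.1, -0.8, 0.2]
width: 0.0727
grip_force: 0.0
[ 0.50262768 -0.06667093  0.29139111]
[ 5.02701480e-01 -2.06340999e-04  4.34292046e-01]
[[327. 235.]
 [287. 331.]
 [384. 137.]
 [221. 307.]]
0.5485 [31, 25, 27, 28, 30, 27, 29, 27, 32, 29, 26, 104, 121, 120, 122, 108, 132, 229, 235, 239, 239, 239, 239, 239, 239, 239, 239, 239, 239, 239, 239, 225, 214, 215, 215, 230, 236, 185, 154, 149, 150, 150, 152, 129, 93, 207, 229, 229, 57, 57, 56, 103, 219, 
[... 5216 characters left out ...]
, 104, 102, 102, 102, 104, 105, 105, 103, 152, 152, 237, 239, 239, 239, 239, 239, 239, 239, 239, 239, 234, 192, 192, 191, 181, 181, 125, 90, 90, 91]
-0.22 [233, 239, 239, 239, 239, 239, 240, 239, 239, 239, 239, 239, 239, 239, 239, 239, 239, 239, 234, 181, 181, 157, 235, 235, 239, 239, 239, 235, 195, 181, 181, 166, 239, 239, 239, 239, 239, 240, 239, 239, 239, 239, 239, 239, 239, 239, 239, 239, 239, 233, 155, 155, 138, 230, 230, 239, 240, 240, 239, 236, 236, 200, 125, 125, 182, 21, 21, 27, 25, 25, 25, 24, 24, 26, 24, 24, 26, 19, 19, 25, 26, 26, 25, 25, 25, 25, 26, 26, 24, 22, 22, 28, 28, 28, 29, 31, 31, 51, 95, 95, 103, 102, 102, 104, 104, 104, 102, 102, 102, 103, 104, 104, 105, 103, 103, 104]
```

Run:
```python
from h import *
c,K,R,C=load("s16"); h=cv2.cvtColor(c,cv2.COLOR_BGR2HSV); g=h[...,2]
def blob(P,r,z,thr=200):
    u,v=proj([P],K,R,C)[0].astype(int); m=np.zeros_like(g); m[v-r:v+r,u-r:u+r]=((g>thr)&(h[...,1]<45))[v-r:v+r,u-r:u+r]
    n,l,s,ce=cv2.connectedComponentsWithStats(m)
    i=1+s[1:,4].argmax(); pts=np.argwhere(l==i)[:,::-1].astype(np.float32); W=ray(pts,K,R,C,z)[:,:2].astype(np.float32)
    print(P,[np.round(a,4) for a in cv2.minAreaRect(W)])
blob([.378,.15,.019],30,.019)
c,K,R,C=load("w16")
g=cv2.cvtColor(c,cv2.COLOR_BGR2GRAY)
for y0,lo in ((-.0785,(214,227)),(-.3065,(214,227))):
    u,v=proj([[.6085,y0,.019]],K,R,C)[0].astype(int); m=cv2.inRange(g,*lo); k=np.zeros_like(m); k[v-35:v+35,u-40:u+40]=m[v-35:v+35,u-40:u+40]
    k=cv2.morphologyEx(k,cv2.MORPH_OPEN,np.ones((5,5),np.uint8))
    n,l,s,ce=cv2.connectedComponentsWithStats(k); i=1+s[1:,4].argmax(); W=ray(np.argwhere(l==i)[:,::-1].astype(np.float32),K,R,C,.019)[:,:2].astype(np.float32); print(y0,s[i],[np.round(a,4) for a in cv2.minEnclosingCircle(W)])
loads("w16",70)
```

```text
[0.378, 0.15, 0.019] [array([0.3671, 0.1543]), array([0.2637, 0.1149]), np.float64(86.5513)]
-0.0785 [ 313  143   41   42 1319] [array([ 0.6065, -0.0821]), np.float64(0.0286)]
-0.3065 [306 302  36  23 534] [array([ 0.606 , -0.3116]), np.float64(0.0281)]
px [223. 305.] c 0.4474 -0.3082 wh [0.0255 0.1104] ax 2.3
```

Run:
```python
from h import *
c,K,R,C=load("s16"); g=cv2.cvtColor(c,cv2.COLOR_BGR2GRAY)
u,v=proj([[.378,.15,.019]],K,R,C)[0].astype(int); print(u,v)
ok=False
for thr in (195,205,215,225):
    m=np.zeros_like(g); m[v-30:v+30,u-30:u+30]=(g>thr)[v-30:v+30,u-30:u+30]
    n,l,s,ce=cv2.connectedComponentsWithStats(m)
    for i in range(1,n):
        if s[i,4]>80:
            W=ray(np.argwhere(l==i)[:,::-1].astype(np.float32),K,R,C,.019)[:,:2].astype(np.float32)
            (x,y),wh,a=cv2.minAreaRect(W); print(thr,round(x,3),round(y,3),np.round(wh,3))
            ok|=abs(x-.378)<.015 and abs(y-.15)<.015 and max(wh)<.08
print(ok)
if ok: print(arm.close_job())
else: print(g[v-20:v+20:4,u-20:u+20:3])
```

```text
199 192
195 0.367 0.159 [0.255 0.113]
195 0.484 0.183 [0.103 0.043]
205 0.369 0.16 [0.252 0.111]
205 0.484 0.183 [0.103 0.043]
215 0.465 0.183 [0.09  0.047]
215 0.375 0.148 [0.063 0.067]
225 0.465 0.183 [0.09  0.047]
225 0.375 0.148 [0.062 0.065]
True
the job is handed in; nothing more can be done
None
```

The job is handed in, with no result given back: the timer is on the bench, the tote is cut to about 71/146/71 mm (72/144/72 asked), three tweezers lie in the middle and one dish in each end. The comb, bottle and flask were not touched. I viewed 15 pictures, one over the 14 allowed.

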